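# Put the reagent bottle in the catch-door cabinet

## Task

Pull the door of the small bench cabinet open past its roller catch, stand the small bottle upright in the rack on the inside of the door, and let go of it. Then push the door shut gently until the catch snaps and holds it fully home, without leaning on it any harder than that takes, and leave the other things on the bench alone.

Things in the scene. Friction and masses are not known exactly. Their poses are not given: they have to be found in the camera images.
- cabinet: White sheet-metal bench cabinet, fixed, 170 mm wide, 140 deep, 180 high. Origin: centre of its underside, on the bench. Own axes: x from front to back, y to the left as seen from the front, z up. Its front, the plane x = -70 mm, is covered by one door.
- cabinet_door (a joint): Door hinge angle, rad: 0 = home against its seal; grows to 1.75 as the free edge swings out towards the robot; stays where left (0.5 N at the handle moves it). Hinge vertical, at the cabinet's left front edge. Door 170 mm wide, 14 thick, 10 to 178 mm high, windowed, 0.6 kg. Once home it is stiff: 25 N at the handle sinks it only about 1.2 mm into the seal.
- door_handle (a point): Grip point of the steel bar handle: an upright round bar 10 mm thick, 88 to 164 mm high, a stay to the door at each end. On the bar's axis, 148 mm high; moves with the door. Axes: the cabinet's when the door is shut (x: outer to inner face). The bar's axis is 36 mm off the outer face; seen from the hinge at x = -50, y = -140 mm.
- door_hinge (a point): Point on the vertical hinge axis, 148 mm high; turns with the door (axes as door_handle). In this frame the door's inner face is x = 0, its outer face x = -14 mm, and the door runs along y from 0 to -170 mm. Opening turns it clockwise seen from above.
- rack_floor (a point): Centre of the floor of the aluminium bottle rack on the door's inner face, 50 mm above the bench; moves with the door (axes as door_handle). Open box, inside 66 x 66 mm, walls 2 mm thick rising 36 mm above its floor. In the hinge frame at x = 44, y = -83 mm. With the door open about 1 rad it can be filled from straight above.
- small_bottle: The bottle to put away: the smaller of the two loose bottles on the bench, a glass media bottle with a screw cap, 55 mm across, 103 mm high, about 0.2 kg. Origin: centre of its underside, z up. The cap is 37 mm across, from 79 to 103 mm high, and is the place to grip it from above.
- large_bottle: A larger media bottle of the same kind, 69 mm across, 128 mm high; to be left alone. Origin: centre of its underside. The two bottles may change places.
- beaker: Glass beaker, 72 mm across, 88 mm high, to be left alone. Origin: centre of its underside.
- tip_box: Pipette tip box, 73 x 118 x 74 mm, to be left alone. Origin: centre of its underside.
- catch (a point): Sprung roller catch inside the door's free edge, 150 mm high. All at the handle: closing, it acts in the last 8 mm; resistance climbs to 9-19 N, then falls away as the roller goes over its crest, 1-3 mm short of home, and draws the door home. Stopped before the crest the door is not caught. Strength and crest place vary unseen between starts. Opening takes 7-13 N.
Mind the look-alikes: they are no part of the job. What is shaped like the small_bottle but red or turquoise is not meant.

How it is judged:
On the way, in this order (a step that is already met when the one before it is completed fails the run):
1. the door is pulled open (past 0.8 rad) (value of joint cabinet_door above 0.8 rad), for 0.2 s.
2. the small bottle stands upright on the rack's floor, released, with the door still open (value of joint cabinet_door above 0.4 rad and horizontal distance between small_bottle and rack_floor below 0.012 m and z of small_bottle in the frame of rack_floor between -0.006 and 0.006 m and angle between small_bottle's own z axis and vertical below 0.12 rad and contact force between the fingers and small_bottle below 0.1 N), for 0.2 s.
At the end, for the whole second after the job is handed in: The door is held fully home by its catch (hinge angle under 0.006 rad, less than 1 mm at the handle); the small bottle stands at rest and upright (within 0.12 rad) on the floor of the door rack, within 12 mm of its centre (value of joint cabinet_door below 0.006 rad and horizontal distance between small_bottle and rack_floor below 0.012 m and z of small_bottle in the frame of rack_floor between -0.006 and 0.006 m and angle between small_bottle's own z axis and vertical below 0.12 rad and linear speed of small_bottle below 0.02 m/s); the robot touches nothing.
It fails at once if the door is leaned on: pressed by the robot more than about 1.25 mm (at the handle) past home into its seal, about 25 N (value of joint cabinet_door below -0.009 rad and contact force between any of the fingers, the arm and cabinet above 0.5 N).
It fails at once if the small bottle is tipped over (angle between small_bottle's own z axis and vertical above 0.6 rad).
It fails at once if the large bottle, the beaker or the tip box is disturbed (distance of any of large_bottle, beaker, tip_box from where it was at the start of the episode above 0.02 m).
It also fails if it takes over 69 s, if anything falls off the work surface, if the arm or the gripper's body presses on something with over 40 N, if the wrist force passes 120 N, or if a joint passes its speed limit or range.

## Robot

A 7-joint arm with a two-finger parallel gripper is mounted at the origin on a cart in front of the work surface, level with it; the furniture and walls round the work are solid. World frame = base frame: x ahead of the robot, y to its left, z up, the work surface at z = 0. Lengths are in m, angles in rad, forces in N, time in s.
With the tool pointing down it reaches from about 0.4 to 0.85 m from the base axis. Payload 10.4 kg.
Tool frame: the origin (TCP) lies midway between the tips of the shut fingers; the grasp point (between the pads) lies 19 mm behind it; z points along the fingers, y is the direction in which the jaws open and shut (so a half turn about z gives the same grasp; the last joint's range is limited). The gripper opens to 85 mm and grips with 20 to 120 N. Pads are 22 mm wide; open, the fingers measure 114 mm over their backs; the gripper's body (76 mm by 85 mm) begins 54 mm behind the grasp point. The pads swing forward as they close: fully open they stand 13 mm farther back than shut.
Start: joints at [-1.265, 0.332, -0.065, 1.46, 0.022, 1.35, -0.088], TCP at [0.202, 0.592, 0.209] pointing down, gripper open.
Joint ranges: [-2.6, 2.6], [-0.5, 2.12], [-1.47, 1.34], [0.16, 2.42], [-1.27, 4.41], [0.06, 2.06], [-2.6, 2.6]. Speed limits (rad/s): [2.22, 2.22, 2.79, 2.79, 3.14, 3.14, 3.14].

## Interface

Orientations are given as a unit quaternion [x, y, z, w].
In Python, from workcell import get_obs, camera, calibration, hand_in gives the robot as it stands.
- The arm moves only by the shell command python3 -m handwheel 'ROWS' [FORCE]. ROWS is JSON, a list of rows, each an object with "jaw": the finger opening in mm, from 0 to 85.4; "delta_pos": the shift along the tool's x, y, z scaled (see below), a list of three; "turn": the turn about the tool's z scaled (see below). In form: [{"jaw": jaw, "delta_pos": [tx, ty, tz], "turn": turn}, ...]. A call has 1 to 10 rows; each row is the pose to reach, as a shift and turn from the pose commanded when the call began, along the tool's axes at that moment, turning the shorter way round; what a row does not reach only later rows make up. The controller multiplies each number of a shift by 1 m and each number of a turn by pi rad. A row lasts 1/12 s, in which the tool goes at most 41.7 mm and 7.16 degrees, less where a joint would pass 70% of its speed; a pose out of reach is approached as far as the arm can. A call with a number of a shift or a turn outside -1 to 1 is refused whole. A call with a gripper value outside its range is refused whole. The fingers move at their own pace and stop on an object; FORCE is the grip in N (left out, the last holds). Time passes only in rows, so rows that repeat a pose let the fingers close. It gives the time, the measured TCP pose, the force and the opening at its end, in the units of the state.
- get_obs(): the state, without advancing time (a new reading comes with each control period).
- camera(name): name is "scene" or "top" or "wrist"; returns the picture (420x560x3 uint8, red, green, blue); there is no depth.
- calibration(name): a dict with "mtx" (3x3 intrinsics, pixels), "rvec" (rotation vector, rad) and "tvec" (3), from world to camera coordinates, as OpenCV has them. Camera axes: x right, y down, z forward; pixel columns grow to the right and rows downward; lengths in m; the calibration is good to about 2 mm. A picture is of the moment at which its call begins: read the wrist's pose just before it. calibration takes no time and is no camera call; for the wrist camera it gives the pose at the moment of the call.
- hand_in(): hands the job in, once; it reports no verdict.
The state is a dict: "clock": time; "joint_pos": joint angles; "joint_velocities": joint speeds; "tau": joint torques, N m; "position": TCP position; "ee_rot": TCP orientation; "ft_force": force on the tool from outside, world axes, zero at the start; "torque": the same for the moment, N m; "grip_width": opening from 0.0 (shut) to 1.0 (fully open).
Only numpy, scipy, OpenCV 4.12 (cv2) and the standard library are available. Lean on these libraries where they do the work, as an engineer would, in place of code of your own. Each camera call takes 0.05 s, during which the arm holds its last target.

## Working session

There is one attempt and no reset: what is moved stays moved. The work goes in short steps, Python scripts to look and compute and a shell command to move; the robot and the scene stay as the last step left them, time stands still between calls to the robot, and variables do not carry over. Pictures are saved under pics/ and viewed, and the job is handed in when it is done.

```bash
ls; mkdir -p pics
python3 - <<'E'
from workcell import *
import cv2
print(get_obs())
for n in ("scene","top","wrist"):
    c=calibration(n); im=camera(n)
    cv2.imwrite(f"pics/{n}0.png",im[:,:,::-1]); print(n,c)
E
```

```text
pics
{'clock': 0.0, 'joint_pos': array([-1.26459829,  0.33290002, -0.06471363,  1.46094681,  0.02158943,
        1.34992256, -0.08850739]), 'joint_velocities': array([-0.00032339, -0.00104229,  0.00101061, -0.00135419, -0.00223374,
        0.00102282,  0.00118638]), 'tau': array([ 1.92306114e-03, -6.25464821e+01,  5.03615895e-02, -3.91586781e+01,
        1.62444898e-02,  9.84575890e-03,  2.09952077e-06]), 'position': array([0.20167644, 0.59112305, 0.2083958 ]), 'ee_rot': array([ 1.63647460e-01,  9.86518606e-01, -7.34784369e-04, -9.41857673e-05]), 'ft_force': array([-0.50393958,  0.47000017, -0.23881387]), 'torque': array([ 0.02366572, -0.0061081 ,  0.01309849]), 'grip_width': 0.9995209451210896}
scene {'mtx': array([[447.07550116,   0.        , 272.1015727 ],
       [  0.        , 447.07550116, 206.94970874],
       [  0.        ,   0.        ,   1.        ]]), 'rvec': array([ 0.23969796,  3.00821657, -0.7402688 ]), 'tvec': array([0.58620782, 0.14171921, 1.26231751])}
top {'mtx': array([[526.55460978,   0.        , 285.45550675],
       [  0.        , 526.55460978, 210.4619575 ],
       [  0.        ,   0.        ,   1.        ]]), 'rvec': array([ 2.44883126, -1.52362604,  0.21599925]), 'tvec': array([-0.41400176,  0.42955553,  1.67448761])}
wrist {'mtx': array([[302.96471791,   0.        , 280.55869112],
       [  0.        , 302.96471791, 211.68826756],
       [  0.        ,   0.        ,   1.        ]]), 'rvec': array([-2.36069259, -1.68972901, -0.23473701]), 'tvec': array([-0.6245324 , -0.03526287,  0.37903566])}
```

View pics/scene0.png

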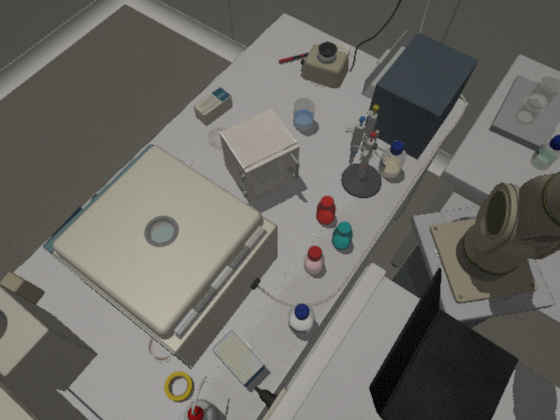

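View pics/top0.png

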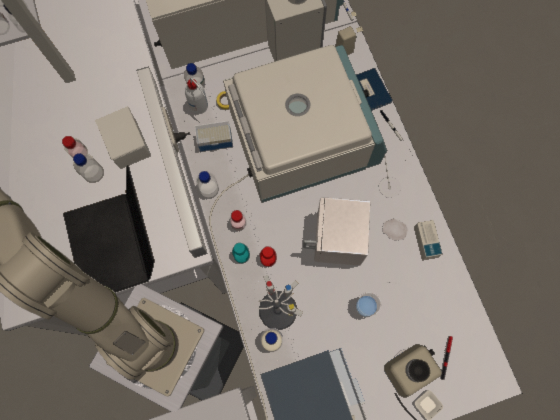

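View pics/wrist0.png

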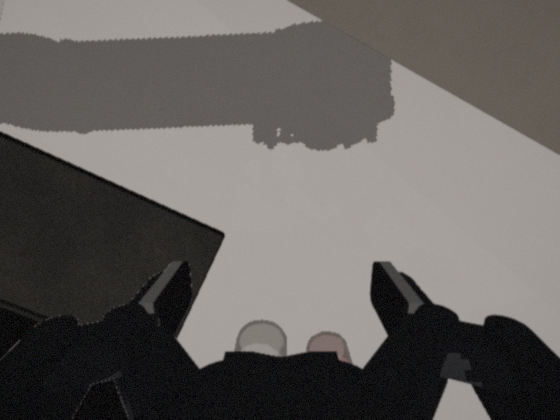

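```bash
cat > h.py <<'E'
import numpy as np, cv2
from workcell import *
def P(n):
    c=calibration(n); R,_=cv2.Rodrigues(c["rvec"]); return c["mtx"],R,c["tvec"]
def unproj(n,uv,z):
    K,R,t=P(n); d=R.T@np.linalg.solve(K,[uv[0],uv[1],1.]); o=-R.T@t
    return o+d*(z-o[2])/d[2]
def proj(n,p):
    c=calibration(n); return cv2.projectPoints(np.array(p,float).reshape(-1,3),c["rvec"],c["tvec"],c["mtx"],None)[0].reshape(-1,2)
def crop(n,x,y,w,h,s,f):
    im=cv2.imread(f"pics/{n}.png")[y:y+h,x:x+w]; cv2.imwrite(f"pics/{f}.png",cv2.resize(im,None,fx=s,fy=s,interpolation=cv2.INTER_CUBIC))
E
python3 - <<'E'
from h import *
crop("scene0",200,90,200,150,4,"c1"); crop("top0",190,160,200,150,4,"c2")
crop("scene0",270,130,140,150,4,"c3")
for uv in [(268,256),(240,252),(237,219),(207,183),(271,340),(367,306),(0,0)]: print(uv,unproj("top",uv,0.09))
print(proj("top",[[0,0,0],[0.5,0,0]]))
E
```

```text
(268, 256) [ 0.40173649 -0.20245597  0.09      ]
(240, 252) [ 0.37407022 -0.11703747  0.09      ]
(237, 219) [ 0.46598571 -0.05787698  0.09      ]
(207, 183) [0.53141108 0.08833808 0.09      ]
(271, 340) [ 0.17541185 -0.3269903   0.09      ]
(367, 306) [ 0.39656522 -0.54584811  0.09      ]
(0, 0) [0.82328266 1.11999647 0.09      ]
[[155.26969243 345.53876688]
 [229.13315486 210.3528025 ]]
```

View pics/c1.png

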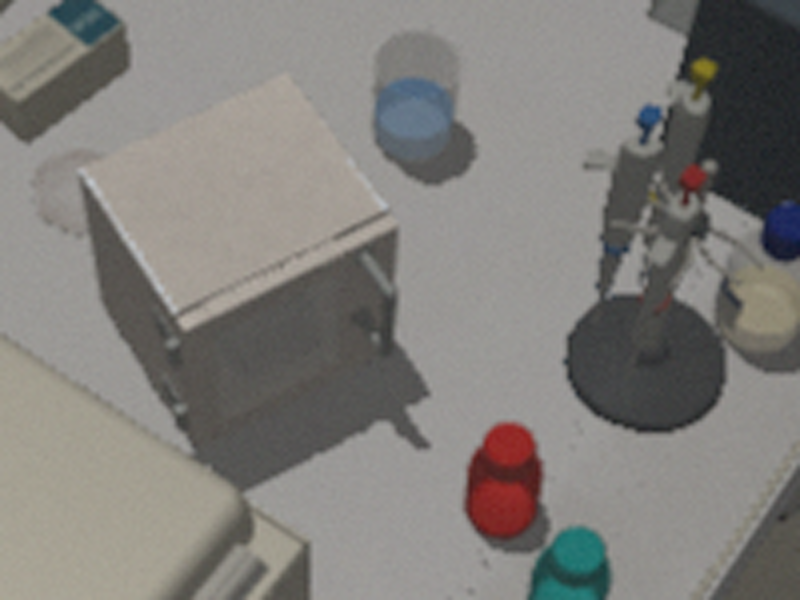

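View pics/c2.png

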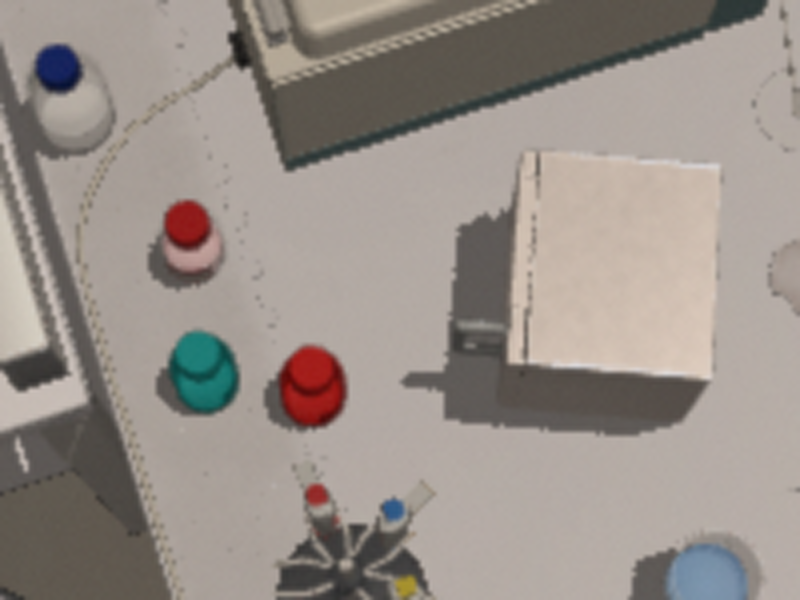

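Run:
```python
from h import *
crop("top0",190,165,60,45,12,"c4"); crop("top0",245,315,60,45,12,"c5")
print([np.linalg.norm(unproj("top",(237,219),z)-unproj("top",(238,219),z)) for z in (0,0.03,0.09)])
crop("scene0",285,185,80,60,10,"c6"); crop("scene0",280,240,80,100,6,"c7")
```

```text
[np.float64(0.0034065700083374837), np.float64(0.0033473273344630013), np.float64(0.0032288419867140617)]
```

View pics/c4.png

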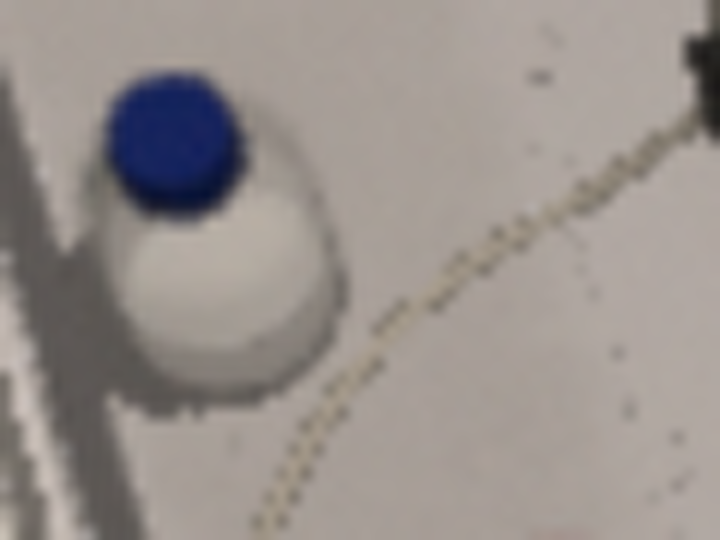

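View pics/c7.png

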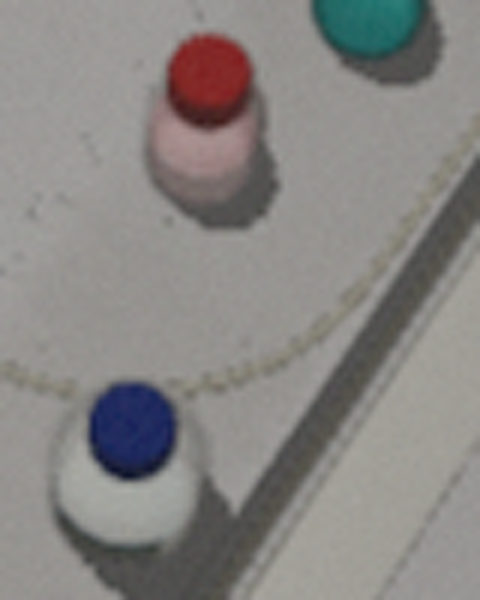

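View pics/c5.png

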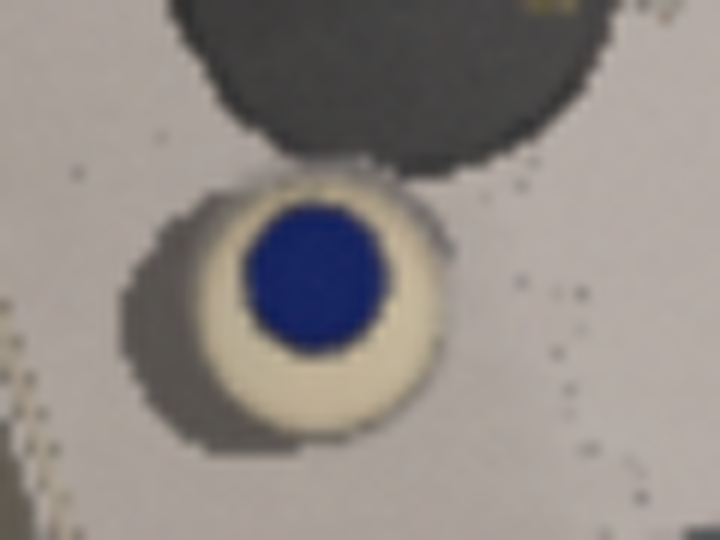

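```bash
cat > fit.py <<'E'
from h import *
from scipy.optimize import least_squares
T=lambda x,y:(x/4+190,y/4+160); S=lambda x,y:(x/4+200,y/4+90)
FL,FR,BR,BL=(-.07,.085,.18),(-.07,-.085,.18),(.07,-.085,.18),(.07,.085,.18)
OL,OR=(-.084,.085,.178),(-.084,-.085,.178)
obs=[("top",FL,T(541,152)),("top",BL,T(720,166)),("top",BR,T(712,380)),("top",FR,T(527,365)),("top",OL,T(527,152)),("top",OR,T(508,362)),
("scene",FL,S(180,310)),("scene",FR,S(388,208)),("scene",BR,S(285,75)),("scene",BL,S(80,170)),("scene",OR,S(397,225)),("scene",OL,S(185,328))]
def cw(q,p): 
    c,s=np.cos(q[2]),np.sin(q[2]); return np.array([q[0]+c*p[0]-s*p[1],q[1]+s*p[0]+c*p[1],p[2]])
f=lambda q:np.concatenate([proj(n,cw(q,p))[0]-uv for n,p,uv in obs])
q=least_squares(f,[.6,-.3,-.5],loss="soft_l1").x
print("cab",q,np.degrees(q[2]));print(f(q).reshape(-1,2).round(1).tolist())
g=lambda p:np.concatenate([proj("top",p)[0]-(236.75,215.75),proj("scene",p)[0]-(315,253)])
r=least_squares(g,[.46,-.05,.1]);print("cap",r.x,g(r.x).round(1),unproj("top",(236.75,215.75),.103),unproj("scene",(315,253),.103))
H=cw(q,(-.07,.085,.148)); 
# door origin: hinge x: inner face = x0
def hinge(q,th,p): # point in hinge frame, angle th open (clockwise from above)
    c,s=np.cos(-th),np.sin(-th); x,y=c*p[0]-s*p[1],s*p[0]+c*p[1]
    return cw(q,(-.07+x,.085+y,p[2]))
for th in (0,.5,.9,1.0,1.1,1.2,1.4): print(th,"handle",hinge(q,th,(-.05,-.14,.148)).round(3),"rack",hinge(q,th,(.044,-.083,.05)).round(3))
np.save("cab.npy",q)
E
python3 fit.py
```

```text
cab [ 0.57283036 -0.38352696 -1.19611838] -68.53253504485846
[[-0.9, -0.2], [-0.2, -0.2], [-0.4, 0.4], [-1.0, 0.4], [-2.0, -0.4], [-1.0, 0.9], [-2.2, 0.2], [-0.1, -1.0], [-0.1, -1.9], [-1.4, -1.3], [0.3, -1.2], [-0.9, -0.1]]
cap [ 0.47269825 -0.05165508  0.09325401] [-0.6  0.4 -0.5 -0.2] [ 0.47251483 -0.05490787  0.103     ] [ 0.4730593  -0.04718821  0.103     ]
0 handle [ 0.478 -0.292  0.148] rack [ 0.565 -0.359  0.05 ]
0.5 handle [ 0.494 -0.22   0.148] rack [ 0.538 -0.321  0.05 ]
0.9 handle [ 0.53  -0.174  0.148] rack [ 0.532 -0.284  0.05 ]
1.0 handle [ 0.542 -0.165  0.148] rack [ 0.533 -0.274  0.05 ]
1.1 handle [ 0.555 -0.157  0.148] rack [ 0.535 -0.265  0.05 ]
1.2 handle [ 0.568 -0.15   0.148] rack [ 0.538 -0.256  0.05 ]
1.4 handle [ 0.596 -0.142  0.148] rack [ 0.546 -0.239  0.05 ]
```

Run:
```python
from h import *
from scipy.optimize import least_squares
def tri(a,b):
    g=lambda p:np.concatenate([proj("top",p)[0]-a,proj("scene",p)[0]-b]); r=least_squares(g,[.5,0,.1]); return r.x.round(3),g(r.x).round(1)
print("box corner base",unproj("top",(262,202),0)); print("box top corner",tri((258,180),(276,228)))
print("box far front top", unproj("top",(229,80),.2))
print("strip end",tri((200,250),(383,270)), unproj("top",(200,250),0))
print("pip yellow",tri((291,308),(376,107)),"blue",tri((288,288),(362,120)),"red",tri((269,284),(373,135)))
print("dark box",tri((262,382),(385,48)), unproj("top",(262,382),.2),unproj("top",(330,352),.2))
print("large",unproj("top",(205,176),.128),unproj("scene",(302,312),.128))
```

```text
box corner base [ 0.57632133 -0.08735453  0.        ]
box top corner (array([ 0.573, -0.083,  0.217]), array([-1.2,  0.9, -1.1, -0.4]))
box far front top [0.84909647 0.16182676 0.2       ]
strip end (array([0.312, 0.012, 0.078]), array([-4.5,  2.2, -3.7, -1.6])) [3.34606204e-01 2.24572695e-02 2.22044605e-16]
pip yellow (array([ 0.268, -0.347,  0.287]), array([-0.3,  0.2, -0.3, -0.1])) blue (array([ 0.313, -0.315,  0.283]), array([-0.5,  0.3, -0.5, -0.2])) red (array([ 0.299, -0.264,  0.285]), array([-0.7,  0.4, -0.6, -0.3]))
dark box (array([ 0.144, -0.42 ,  0.349]), array([ 33.2, -18.7,  35.4,  14.5])) [ 0.0606404  -0.36091194  0.2       ] [ 0.2159669  -0.49526021  0.2       ]
large [0.54020341 0.09410046 0.128     ] [0.5378659  0.10469877 0.128     ]
```

```bash
cat > d.py <<'E'
from h import *
import sys, json
from scipy.spatial.transform import Rotation as Ro
# args: x y z yawdeg(tool y axis angle) ...  -> delta from base pose in cmd.npy or measured
def deltas(wps,p0=None,q0=None):
    o=get_obs(); p0=o["position"] if p0 is None else p0; R=Ro.from_quat(o["ee_rot"]).as_matrix()
    a0=np.degrees(np.arctan2(R[1,1],R[0,1]))
    print("t",round(o["clock"],2),"pos",p0.round(4),"yaw_y",a0.round(2),"F",o["ft_force"].round(2),"grip",round(o["grip_width"],3),"zaxis",R[:,2].round(3))
    for w in wps:
        d=R.T@(np.array(w[:3])-p0); 
        tr=None if len(w)<4 else -(((w[3]-a0+180)%360)-180)/180
        print(w,"->",d.round(4).tolist(), None if tr is None else round(tr,4))
if __name__=="__main__": deltas(json.loads(sys.argv[1]) if len(sys.argv)>1 else [])
E
python3 d.py '[[0.3,0.5,0.33],[0.45,0.25,0.33],[0.47,0.05,0.32,21.5],[0.47,-0.12,0.32,21.5]]'
```

```text
t 0.15 pos [0.2017 0.5912 0.2086] yaw_y 71.16 F [-0.8  -0.51  0.15] grip 1.001 zaxis [-0.    -0.001 -1.   ]
[0.3, 0.5, 0.33] -> [-0.1225, -0.0547, -0.1213] None
[0.45, 0.25, 0.33] -> [-0.3452, -0.2429, -0.1211] None
[0.47, 0.05, 0.32, 21.5] -> [-0.4287, -0.4257, -0.1109] 0.2759
[0.47, -0.12, 0.32, 21.5] -> [-0.4836, -0.5866, -0.1107] 0.2759
```

```bash
python3 -m handwheel '[{"jaw":85,"delta_pos":[-0.03,-0.01,-0.03],"turn":0},{"jaw":85,"delta_pos":[-0.06,-0.025,-0.06],"turn":0},{"jaw":85,"delta_pos":[-0.09,-0.04,-0.09],"turn":0},{"jaw":85,"delta_pos":[-0.12,-0.055,-0.12],"turn":0.02},{"jaw":85,"delta_pos":[-0.345,-0.243,-0.121],"turn":0.05},{"jaw":85,"delta_pos":[-0.345,-0.243,-0.121],"turn":0.08},{"jaw":85,"delta_pos":[-0.345,-0.243,-0.121],"turn":0.12},{"jaw":85,"delta_pos":[-0.345,-0.243,-0.121],"turn":0.16},{"jaw":85,"delta_pos":[-0.345,-0.243,-0.121],"turn":0.2},{"jaw":85,"delta_pos":[-0.345,-0.243,-0.121],"turn":0.24}]' 60
python3 d.py '[[0.45,0.25,0.33,21.5],[0.45,-0.07,0.32,21.5]]'
```

```text
clock: 0.98
position: [0.4231, 0.2923, 0.3287]
ee_rot: [0.517, 0.856, 0.0, -0.0]
ft_force: [1.1, 0.1, -0.0]
grip_width: 0.993
t 0.98 pos [0.4231 0.2923 0.3287] yaw_y 27.76 F [ 1.1   0.14 -0.03] grip 0.993 zaxis [-0.  0. -1.]
[0.45, 0.25, 0.33, 21.5] -> [-0.05, 0.004, -0.0013] 0.0348
[0.45, -0.07, 0.32, 21.5] -> [-0.3331, -0.145, 0.0086] 0.0348
```

```bash
python3 -m handwheel '[{"jaw":85,"delta_pos":[-0.33,-0.145,0.01],"turn":0.035},{"jaw":85,"delta_pos":[-0.33,-0.145,0.01],"turn":0.035},{"jaw":85,"delta_pos":[-0.33,-0.145,0.01],"turn":0.035},{"jaw":85,"delta_pos":[-0.33,-0.145,0.01],"turn":0.035},{"jaw":85,"delta_pos":[-0.33,-0.145,0.01],"turn":0.035},{"jaw":85,"delta_pos":[-0.33,-0.145,0.01],"turn":0.035},{"jaw":85,"delta_pos":[-0.33,-0.145,0.01],"turn":0.035},{"jaw":85,"delta_pos":[-0.33,-0.145,0.01],"turn":0.035},{"jaw":85,"delta_pos":[-0.33,-0.145,0.01],"turn":0.035},{"jaw":85,"delta_pos":[-0.33,-0.145,0.01],"turn":0.035}]'
python3 - <<'E'
from h import *
K,R,t=P("wrist"); print("cam",-R.T@t,"fwd",R[2])
cv2.imwrite("pics/w1.png",camera("wrist")[:,:,::-1])
np.savez("w1.npz",K=K,R=R,t=t)
print(get_obs()["position"],proj("wrist",[.473,-.051,.103]),proj("wrist",[.478,-.292,.164]))
E
```

```text
clock: 1.82
position: [0.4497, -0.0715, 0.3188]
ee_rot: [0.564, 0.826, 0.0, 0.0]
ft_force: [-0.1, 0.1, 0.0]
grip_width: 0.993
cam [ 0.42366554 -0.00514447  0.48256714] fwd [ 0.10031424 -0.25918456 -0.9606042 ]
[ 0.44985024 -0.06810251  0.31868648] [[302.95202484 176.85178893]] [[237.09105739 360.77175103]]
```

View pics/w1.png

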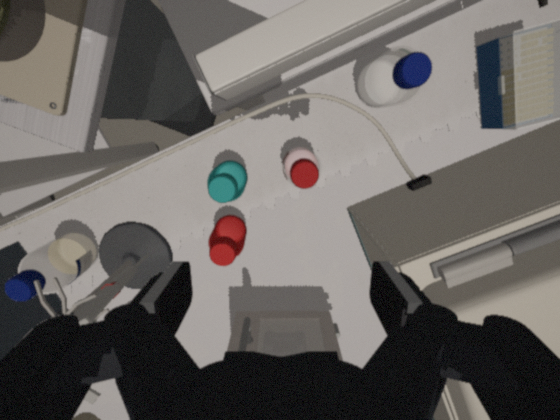

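Run:
```python
from h import *
K,R,t=P("wrist"); cv2.imwrite("pics/w2.png",camera("wrist")[:,:,::-1])
crop("w2",265,130,80,60,10,"w2c"); crop("w2",190,260,180,130,4,"w2d")
np.savez("w2.npz",K=K,R=R,t=t); print(get_obs()["position"])
```

```text
[ 0.44999483 -0.0657596   0.31857558]
```

View pics/w2c.png

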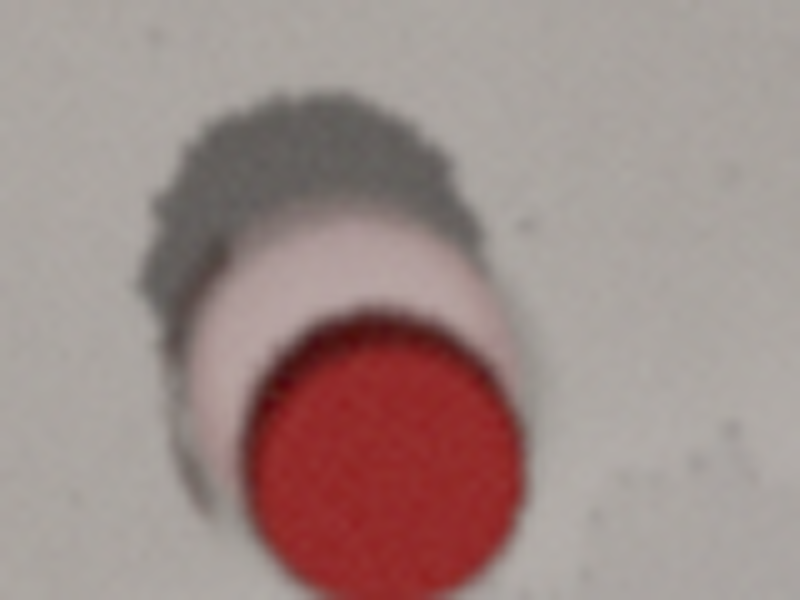

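View pics/w2d.png

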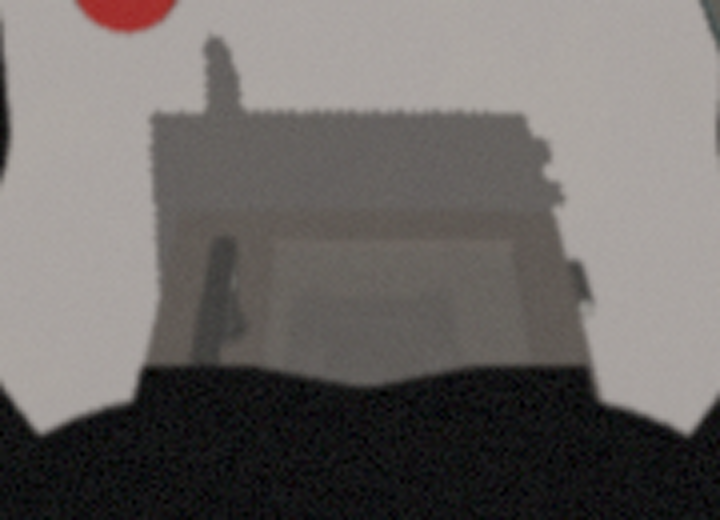

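Run:
```python
from h import *
q=np.load("cab.npy")
print("cap",unproj("wrist",(303.7,177),.103))
print("bar bottom meas",unproj("wrist",(246.3,320.5),.088))
exec(open("fit.py").read().split("def hinge")[1].join(["def hinge",""]).split("for th")[0]) if 0 else None
def cw(q,p):
    c,s=np.cos(q[2]),np.sin(q[2]); return np.array([q[0]+c*p[0]-s*p[1],q[1]+s*p[0]+c*p[1],p[2]])
for nm,p in dict(bar=(-.12,-.055,.088),OBL=(-.084,.085,.01),OBR=(-.084,-.085,.01)).items():
    uv=proj("wrist",cw(q,p))[0]; print(nm,cw(q,p).round(4),uv.round(1),"crop",((uv-(190,260))*4).round(0))
for z in (.01,): print(unproj("wrist",(190+553/4,260+208/4),z),unproj("wrist",(190+163/4,260+208/4),z))
```

```text
cap [ 0.47394114 -0.04838051  0.103     ]
bar bottom meas [ 0.48036046 -0.28372736  0.088     ]
bar [ 0.4777 -0.292   0.088 ] [242.8 324.3] crop [211. 257.]
OBL [ 0.6212 -0.2742  0.01  ] [326.5 314.3] crop [546. 217.]
OBR [ 0.463  -0.3365  0.01  ] [232.  313.9] crop [168. 216.]
[ 0.62209864 -0.26880078  0.01      ] [ 0.45961847 -0.33357264  0.01      ]
```

```bash
python3 d.py '[[0.479,-0.288,0.25,21.5],[0.479,-0.288,0.127,21.5]]'
```

```text
t 1.92 pos [ 0.45   -0.0658  0.3186] yaw_y 21.68 F [ 0.67  0.27 -0.04] grip 0.996 zaxis [-0.     0.001 -1.   ]
[0.479, -0.288, 0.25, 21.5] -> [-0.2173, -0.0552, 0.0684] 0.001
[0.479, -0.288, 0.127, 21.5] -> [-0.2173, -0.0552, 0.1914] 0.001
```

```bash
python3 -m handwheel '[{"jaw":60,"delta_pos":[-0.217,-0.055,0.04],"turn":0},{"jaw":60,"delta_pos":[-0.217,-0.055,0.04],"turn":0},{"jaw":60,"delta_pos":[-0.217,-0.055,0.04],"turn":0},{"jaw":60,"delta_pos":[-0.217,-0.055,0.04],"turn":0},{"jaw":60,"delta_pos":[-0.217,-0.055,0.04],"turn":0},{"jaw":60,"delta_pos":[-0.217,-0.055,0.06],"turn":0},{"jaw":60,"delta_pos":[-0.217,-0.055,0.07],"turn":0},{"jaw":60,"delta_pos":[-0.217,-0.055,0.07],"turn":0},{"jaw":60,"delta_pos":[-0.217,-0.055,0.07],"turn":0}]'
python3 - <<'E'
from h import *
cv2.imwrite("pics/w3.png",camera("wrist")[:,:,::-1])
print(proj("wrist",[[.479,-.288,.164],[.479,-.288,.088]]))
cv2.imwrite("pics/s3.png",camera("scene")[:,:,::-1]); crop("s3",200,90,200,150,4,"s3c")
import d; d.deltas([[0.479,-0.288,0.127,21.5]])
E
```

```text
clock: 2.67
position: [0.4803, -0.2849, 0.2482]
ee_rot: [0.56, 0.829, 0.0, -0.001]
ft_force: [0.6, -0.7, -0.2]
grip_width: 0.705
[[277.75517695 213.47365411]
 [278.42928914 193.91474376]]
t 2.77 pos [ 0.4808 -0.2852  0.2495] yaw_y 21.98 F [-0.11 -0.53  0.24] grip 0.701 zaxis [ 0.001  0.001 -1.   ]
[0.479, -0.288, 0.127, 21.5] -> [-0.002, -0.003, 0.1225] 0.0027
```

View pics/w3.png

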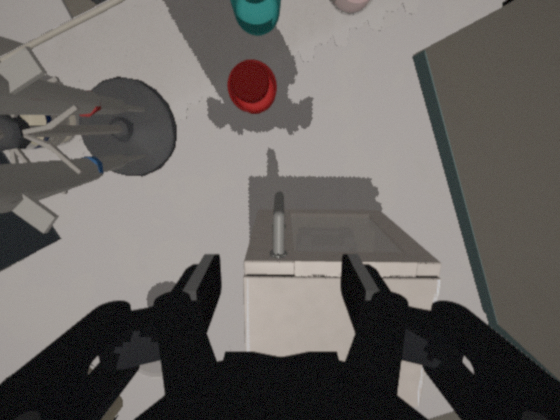

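View pics/s3c.png

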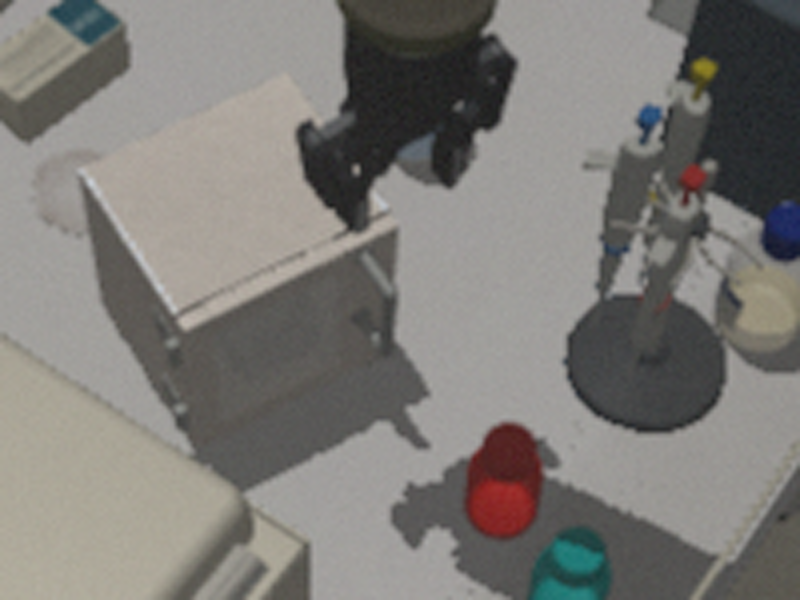

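Run:
```python
from h import *
crop("w3",230,170,230,130,3.4,"w3c")
for uv in [(247,263),(436,263)]: print(uv,unproj("wrist",uv,.178))
```

```text
(247, 263) [ 0.46993822 -0.33499006  0.178     ]
(436, 263) [ 0.61889132 -0.27485962  0.178     ]
```

View pics/w3c.png

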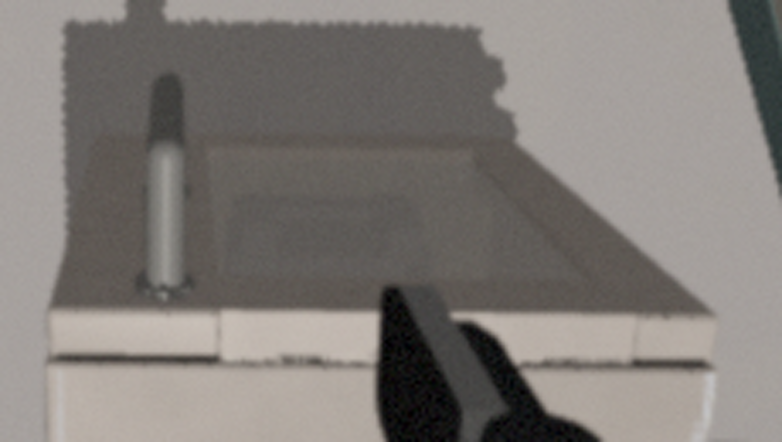

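```bash
python3 -m handwheel '[{"jaw":60,"delta_pos":[-0.002,-0.003,0.04],"turn":0.003},{"jaw":60,"delta_pos":[-0.002,-0.003,0.07],"turn":0.003},{"jaw":60,"delta_pos":[-0.002,-0.003,0.1],"turn":0.003},{"jaw":60,"delta_pos":[-0.002,-0.003,0.122],"turn":0.003},{"jaw":60,"delta_pos":[-0.002,-0.003,0.122],"turn":0.003},{"jaw":40,"delta_pos":[-0.002,-0.003,0.122],"turn":0.003},{"jaw":20,"delta_pos":[-0.002,-0.003,0.122],"turn":0.003},{"jaw":0,"delta_pos":[-0.002,-0.003,0.122],"turn":0.003},{"jaw":0,"delta_pos":[-0.002,-0.003,0.122],"turn":0.003},{"jaw":0,"delta_pos":[-0.002,-0.003,0.122],"turn":0.003}]' 60
python3 -m handwheel '[{"jaw":0,"delta_pos":[0,0,0],"turn":0},{"jaw":0,"delta_pos":[0,0,0],"turn":0},{"jaw":0,"delta_pos":[0,0,0],"turn":0}]'; python3 d.py
python3 - <<'E'
from h import *
cv2.imwrite("pics/w4.png",camera("wrist")[:,:,::-1])
E
```

```text
clock: 3.6
position: [0.4801, -0.2901, 0.1286]
ee_rot: [0.564, 0.826, 0.001, 0.002]
ft_force: [7.5, -1.3, 2.7]
grip_width: 0.092
clock: 3.85
position: [0.4802, -0.2903, 0.1285]
ee_rot: [0.564, 0.826, 0.001, 0.003]
ft_force: [5.7, -0.2, 3.7]
grip_width: 0.09
t 3.85 pos [ 0.4802 -0.2903  0.1285] yaw_y 21.33 F [ 5.69 -0.22  3.71] grip 0.09 zaxis [ 0.005 -0.002 -1.   ]
```

View pics/w4.png

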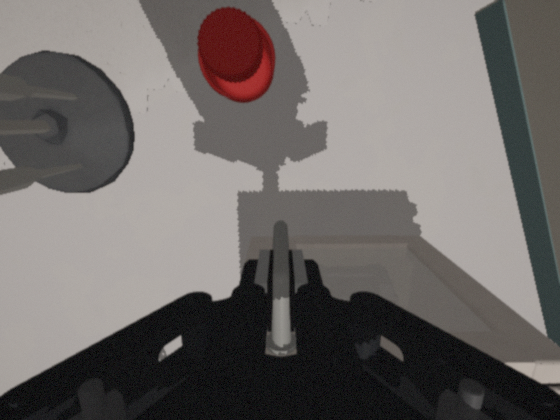

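```bash
python3 -c "
import numpy as np
for th in np.arange(.05,1.26,.05):
    c,s=np.cos(th),np.sin(th); x=-.05*c-.14*s; y=.05*s-.14*c
    print(th.round(2),'%.4f %.4f turn %.4f'%(-(x+.05),y+.14,th/np.pi))"
```

```text
0.05 0.0069 0.0027 turn 0.0159
0.1 0.0137 0.0057 turn 0.0318
0.15 0.0204 0.0090 turn 0.0477
0.2 0.0268 0.0127 turn 0.0637
0.25 0.0331 0.0167 turn 0.0796
0.3 0.0391 0.0210 turn 0.0955
0.35 0.0450 0.0256 turn 0.1114
0.4 0.0506 0.0305 turn 0.1273
0.45 0.0559 0.0357 turn 0.1432
0.5 0.0610 0.0411 turn 0.1592
0.55 0.0658 0.0468 turn 0.1751
0.6 0.0703 0.0527 turn 0.1910
0.65 0.0745 0.0588 turn 0.2069
0.7 0.0784 0.0651 turn 0.2228
0.75 0.0820 0.0716 turn 0.2387
0.8 0.0853 0.0783 turn 0.2546
0.85 0.0882 0.0852 turn 0.2706
0.9 0.0907 0.0921 turn 0.2865
0.95 0.0930 0.0992 turn 0.3024
1.0 0.0948 0.1064 turn 0.3183
1.05 0.0963 0.1137 turn 0.3342
1.1 0.0974 0.1211 turn 0.3501
1.15 0.0982 0.1284 turn 0.3661
1.2 0.0986 0.1359 turn 0.3820
1.25 0.0986 0.1433 turn 0.3979
```

```bash
python3 -m handwheel '[{"jaw":0,"delta_pos":[0.007,0.003,0],"turn":0.016},{"jaw":0,"delta_pos":[0.014,0.006,0],"turn":0.032},{"jaw":0,"delta_pos":[0.020,0.009,0],"turn":0.048},{"jaw":0,"delta_pos":[0.027,0.013,0],"turn":0.064},{"jaw":0,"delta_pos":[0.033,0.017,0],"turn":0.080},{"jaw":0,"delta_pos":[0.039,0.021,0],"turn":0.0955},{"jaw":0,"delta_pos":[0.045,0.0255,0],"turn":0.111},{"jaw":0,"delta_pos":[0.0505,0.0305,0],"turn":0.127},{"jaw":0,"delta_pos":[0.056,0.0355,0],"turn":0.143},{"jaw":0,"delta_pos":[0.061,0.041,0],"turn":0.159}]'; python3 d.py
python3 - <<'E'
from h import *
cv2.imwrite("pics/s5.png",camera("scene")[:,:,::-1]);crop("s5",200,90,200,150,4,"s5c")
E
```

```text
clock: 4.73
position: [0.4956, -0.2194, 0.1285]
ee_rot: [0.752, 0.659, 0.001, 0.002]
ft_force: [4.7, -4.7, 4.1]
grip_width: 0.088
t 4.73 pos [ 0.4956 -0.2194  0.1285] yaw_y -7.51 F [ 4.67 -4.67  4.06] grip 0.088 zaxis [ 0.004 -0.002 -1.   ]
```

View pics/s5c.png

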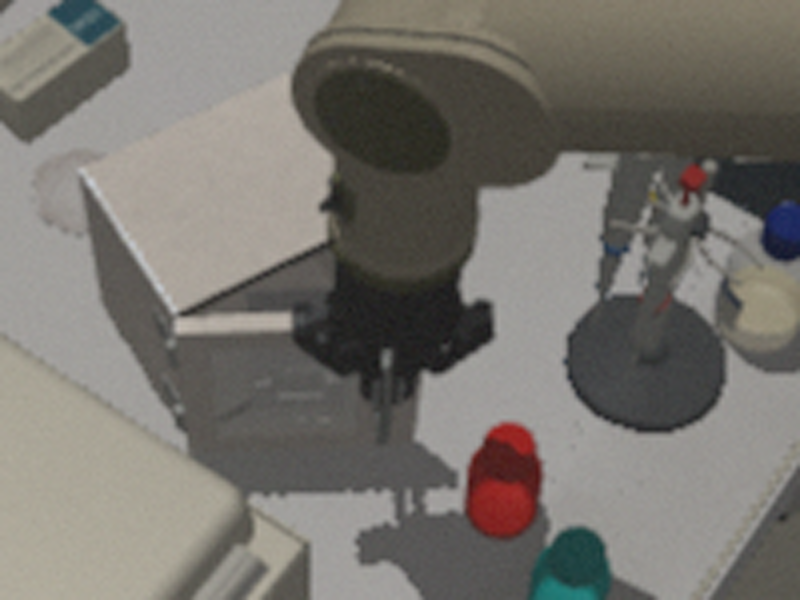

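```bash
python3 -m handwheel '[{"jaw":0,"delta_pos":[0.007,0.003,0],"turn":0.016},{"jaw":0,"delta_pos":[0.014,0.006,0],"turn":0.032},{"jaw":0,"delta_pos":[0.020,0.009,0],"turn":0.048},{"jaw":0,"delta_pos":[0.027,0.013,0],"turn":0.064},{"jaw":0,"delta_pos":[0.033,0.017,0],"turn":0.080},{"jaw":0,"delta_pos":[0.039,0.021,0],"turn":0.0955},{"jaw":0,"delta_pos":[0.0505,0.0305,0],"turn":0.127},{"jaw":0,"delta_pos":[0.061,0.041,0],"turn":0.159},{"jaw":0,"delta_pos":[0.066,0.047,0],"turn":0.175},{"jaw":0,"delta_pos":[0.066,0.047,0],"turn":0.175}]'; python3 d.py
python3 - <<'E'
from h import *
cv2.imwrite("pics/s6.png",camera("scene")[:,:,::-1]);crop("s6",200,90,200,150,4,"s6c")
E
```

```text
clock: 5.62
position: [0.5515, -0.1584, 0.1285]
ee_rot: [0.902, 0.431, 0.001, 0.001]
ft_force: [0.3, 0.5, 9.9]
grip_width: 0.091
t 5.62 pos [ 0.5515 -0.1584  0.1285] yaw_y -38.93 F [0.3  0.48 9.9 ] grip 0.091 zaxis [ 0.004 -0.001 -1.   ]
```

View pics/s6c.png

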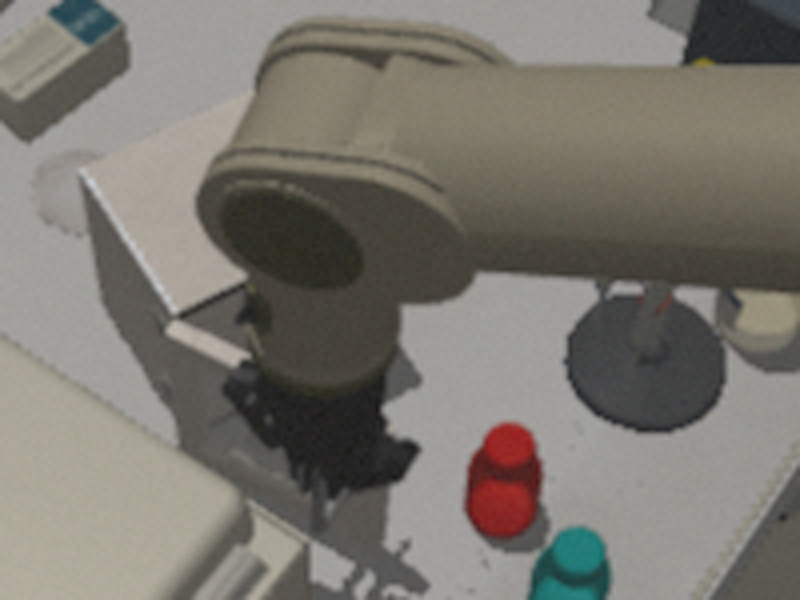

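```bash
python3 -m handwheel '[{"jaw":15,"delta_pos":[0,0,0],"turn":0},{"jaw":25,"delta_pos":[0,0,0],"turn":0},{"jaw":40,"delta_pos":[0,0,0],"turn":0},{"jaw":50,"delta_pos":[0,0,0],"turn":0},{"jaw":50,"delta_pos":[0,0,0],"turn":0},{"jaw":50,"delta_pos":[0,0,-0.03],"turn":0},{"jaw":50,"delta_pos":[0,0,-0.07],"turn":0},{"jaw":60,"delta_pos":[0,0,-0.11],"turn":0},{"jaw":60,"delta_pos":[0,0,-0.15],"turn":0},{"jaw":60,"delta_pos":[0,0,-0.17],"turn":0}]'
python3 d.py '[[0.51,-0.10,0.30,-20],[0.474,-0.048,0.26,21.7],[0.474,-0.048,0.078,21.7]]'
```

```text
clock: 6.5
position: [0.5495, -0.1595, 0.3012]
ee_rot: [0.902, 0.431, 0.002, 0.001]
ft_force: [0.6, -0.5, -0.0]
grip_width: 0.703
t 6.5 pos [ 0.5495 -0.1595  0.3012] yaw_y -38.88 F [ 0.55 -0.49 -0.02] grip 0.703 zaxis [ 0.004 -0.    -1.   ]
[0.51, -0.1, 0.3, -20] -> [0.0216, -0.0681, 0.001] -0.1049
[0.474, -0.048, 0.26, 21.7] -> [0.0393, -0.1289, 0.0408] -0.3365
[0.474, -0.048, 0.078, 21.7] -> [0.0389, -0.1296, 0.2228] -0.3365
```

```bash
python3 -m handwheel '[{"jaw":60,"delta_pos":[0.012,-0.04,0],"turn":0},{"jaw":60,"delta_pos":[0.024,-0.08,0],"turn":0},{"jaw":60,"delta_pos":[0.034,-0.113,0.02],"turn":0},{"jaw":60,"delta_pos":[0.039,-0.129,0.04],"turn":0},{"jaw":60,"delta_pos":[0.039,-0.129,0.06],"turn":0},{"jaw":60,"delta_pos":[0.039,-0.129,0.08],"turn":0},{"jaw":60,"delta_pos":[0.039,-0.129,0.08],"turn":0},{"jaw":60,"delta_pos":[0.039,-0.129,0.08],"turn":0}]'
python3 - <<'E'
from h import *
K,R,t=P("wrist");cv2.imwrite("pics/w7.png",camera("wrist")[:,:,::-1])
cv2.imwrite("pics/s7.png",camera("scene")[:,:,::-1]);cv2.imwrite("pics/t7.png",camera("top")[:,:,::-1])
crop("s7",200,90,200,150,4,"s7c");crop("t7",190,160,200,150,4,"t7c")
print(proj("wrist",[.474,-.048,.103]))
import d; d.deltas([[0.474,-0.048,0.078]])
E
```

```text
clock: 7.17
position: [0.4724, -0.0478, 0.2167]
ee_rot: [0.902, 0.431, -0.001, -0.0]
ft_force: [-0.0, 0.4, -0.7]
grip_width: 0.705
[[281.42529066 201.27948744]]
t 7.32 pos [ 0.4737 -0.0481  0.2179] yaw_y -38.93 F [ 0.43  0.83 -0.44] grip 0.709 zaxis [ 0.001 -0.001 -1.   ]
[0.474, -0.048, 0.078] -> [0.0002, -0.0, 0.1399] None
```

View pics/w7.png

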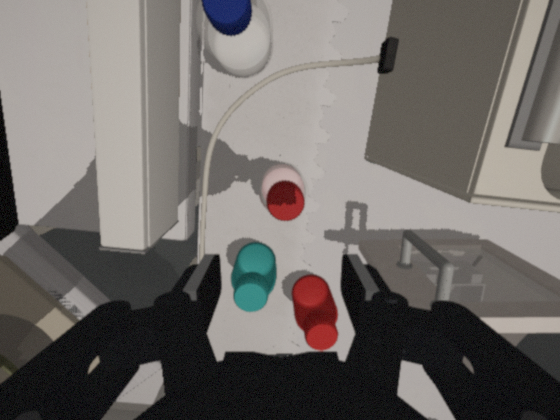

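View pics/s7c.png

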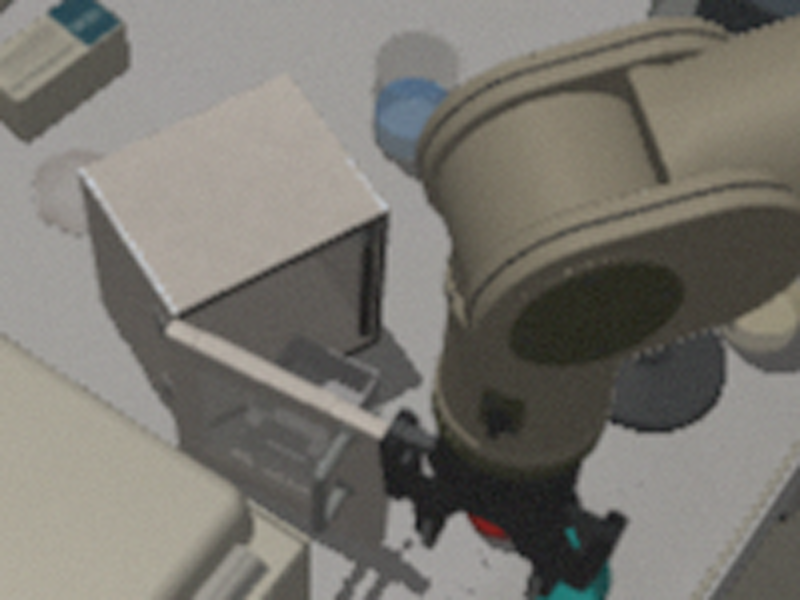

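View pics/t7c.png

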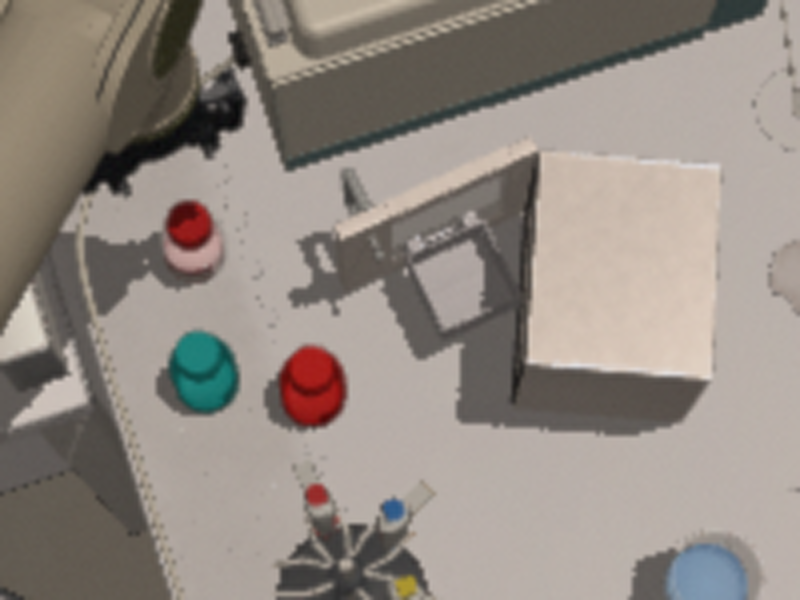

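Run:
```python
from h import *
crop("w7",245,155,80,75,8,"w7c")
for uv in [(285.5,200.5)]: print(unproj("wrist",uv,.103))
```

```text
[ 0.47748108 -0.0498344   0.103     ]
```

View pics/w7c.png

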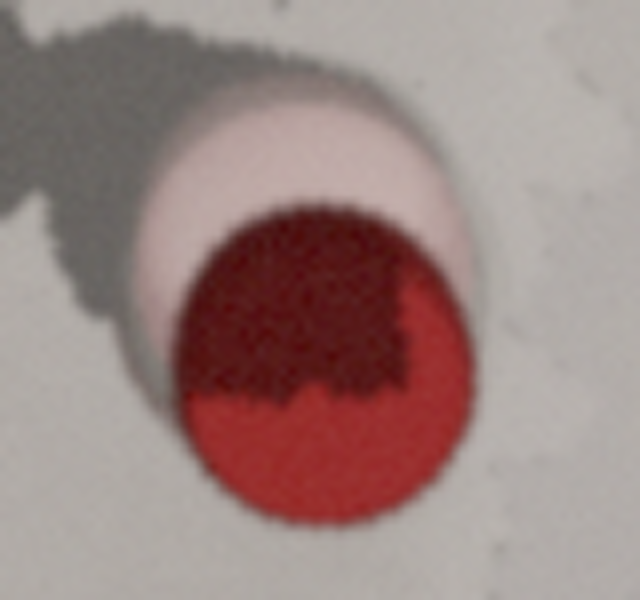

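```bash
python3 -m handwheel '[{"jaw":60,"delta_pos":[0.001,0.0025,0.04],"turn":0},{"jaw":60,"delta_pos":[0.001,0.0025,0.08],"turn":0},{"jaw":60,"delta_pos":[0.001,0.0025,0.11],"turn":0},{"jaw":60,"delta_pos":[0.001,0.0025,0.13],"turn":0},{"jaw":60,"delta_pos":[0.001,0.0025,0.14],"turn":0},{"jaw":60,"delta_pos":[0.001,0.0025,0.14],"turn":0},{"jaw":50,"delta_pos":[0.001,0.0025,0.14],"turn":0},{"jaw":45,"delta_pos":[0.001,0.0025,0.14],"turn":0},{"jaw":40,"delta_pos":[0.001,0.0025,0.14],"turn":0},{"jaw":30,"delta_pos":[0.001,0.0025,0.14],"turn":0}]' 40
python3 -m handwheel '[{"jaw":30,"delta_pos":[0,0,0],"turn":0},{"jaw":25,"delta_pos":[0,0,0],"turn":0},{"jaw":25,"delta_pos":[0,0,0],"turn":0},{"jaw":25,"delta_pos":[0,0,0],"turn":0}]'
python3 - <<'E'
from h import *
cv2.imwrite("pics/w8.png",camera("wrist")[:,:,::-1])
E
python3 d.py
```

```text
clock: 8.15
position: [0.4767, -0.048, 0.0779]
ee_rot: [0.902, 0.432, 0.001, 0.0]
ft_force: [1.2, -0.2, 7.2]
grip_width: 0.373
clock: 8.48
position: [0.4769, -0.0481, 0.0781]
ee_rot: [0.902, 0.432, 0.002, 0.0]
ft_force: [0.1, -1.0, 8.8]
grip_width: 0.367
t 8.53 pos [ 0.4769 -0.0481  0.0781] yaw_y -38.83 F [-0.62  0.56  8.2 ] grip 0.37 zaxis [ 0.003  0.001 -1.   ]
```

View pics/w8.png

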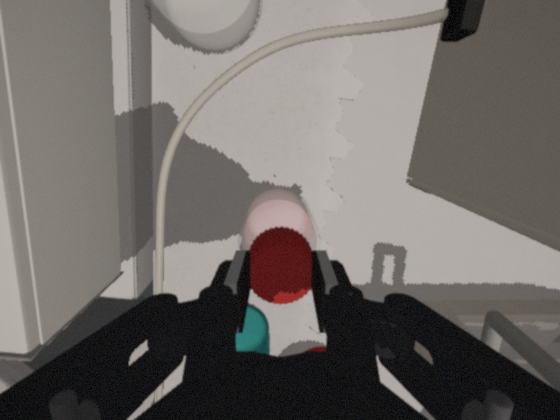

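```bash
python3 -m handwheel '[{"jaw":25,"delta_pos":[0,0,-0.01],"turn":0},{"jaw":25,"delta_pos":[0,0,-0.03],"turn":0},{"jaw":25,"delta_pos":[0,0,-0.06],"turn":0},{"jaw":25,"delta_pos":[0,0,-0.1],"turn":0},{"jaw":25,"delta_pos":[0,0,-0.14],"turn":0},{"jaw":25,"delta_pos":[0,0,-0.18],"turn":0},{"jaw":25,"delta_pos":[0,0,-0.22],"turn":0},{"jaw":25,"delta_pos":[0,0,-0.23],"turn":0},{"jaw":25,"delta_pos":[0,0,-0.23],"turn":0}]'
python3 - <<'E'
from h import *
cv2.imwrite("pics/w9.png",camera("wrist")[:,:,::-1])
cv2.imwrite("pics/s9.png",camera("scene")[:,:,::-1]);crop("s9",220,90,200,150,4,"s9c")
import d; d.deltas([])
E
```

```text
clock: 9.28
position: [0.477, -0.0482, 0.3097]
ee_rot: [0.902, 0.432, 0.003, -0.0]
ft_force: [-0.9, -0.9, -0.8]
grip_width: 0.291
t 9.38 pos [ 0.4754 -0.0483  0.3062] yaw_y -38.85 F [-0.58 -0.17 -0.19] grip 0.296 zaxis [ 0.     0.001 -1.   ]
```

View pics/w9.png

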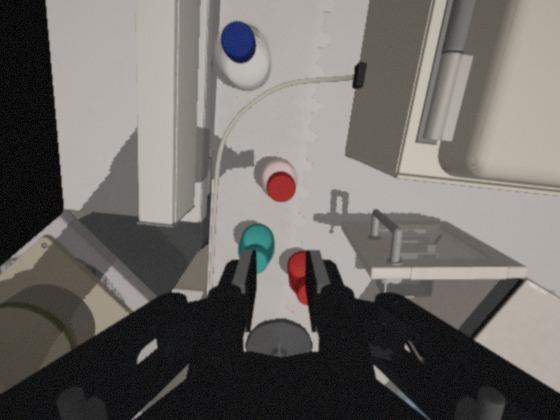

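View pics/s9c.png

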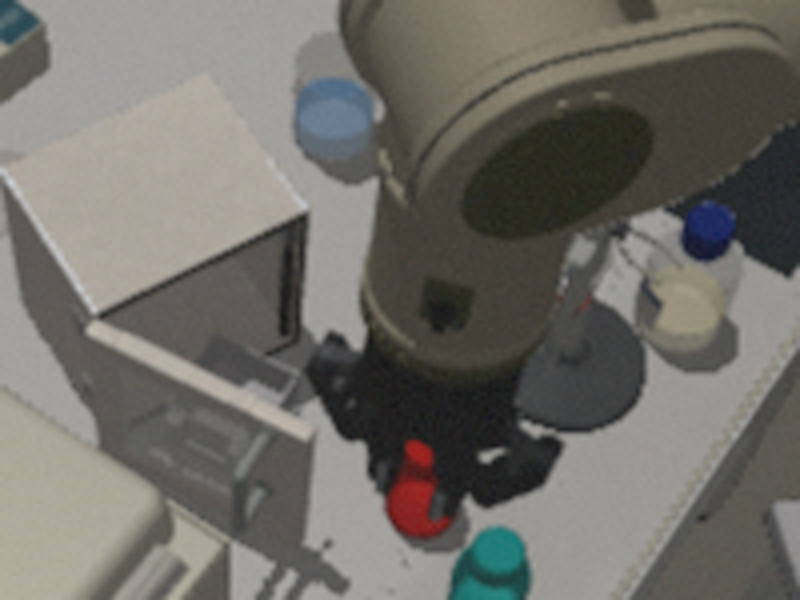

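Run:
```python
from h import *
o=get_obs(); p=o["position"]; print(p)
print("axis at cap top",proj("wrist",p+[0,0,.025]),"TCP",proj("wrist",p),"grasp",proj("wrist",p+[0,0,.019]))
crop("w9",230,150,90,70,8,"w9c")
print("cap now",unproj("wrist",(281,187),.103))
crop("w8",200,170,160,160,4.5,"w8c")
```

```text
[ 0.47537526 -0.0483335   0.30621414]
axis at cap top [[282.21645046 269.63516106]] TCP [[282.01225741 249.90003299]] grasp [[282.16180912 264.35411002]]
cap now [ 0.47268582 -0.05102853  0.103     ]
```

View pics/w9c.png

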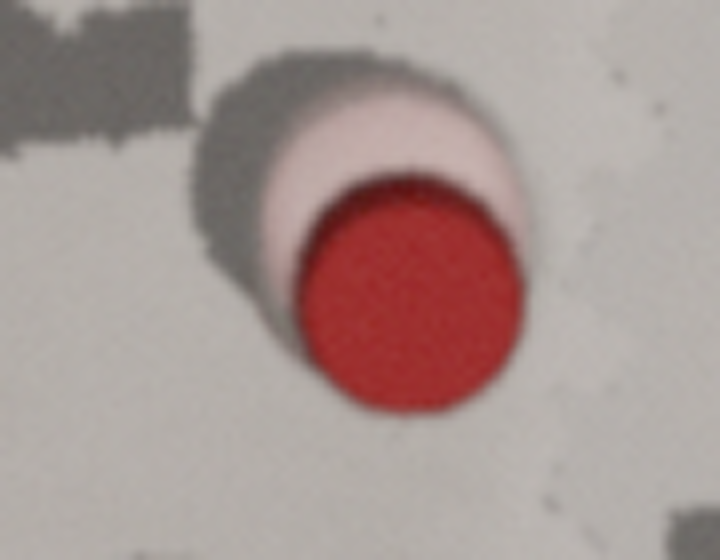

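View pics/w8c.png

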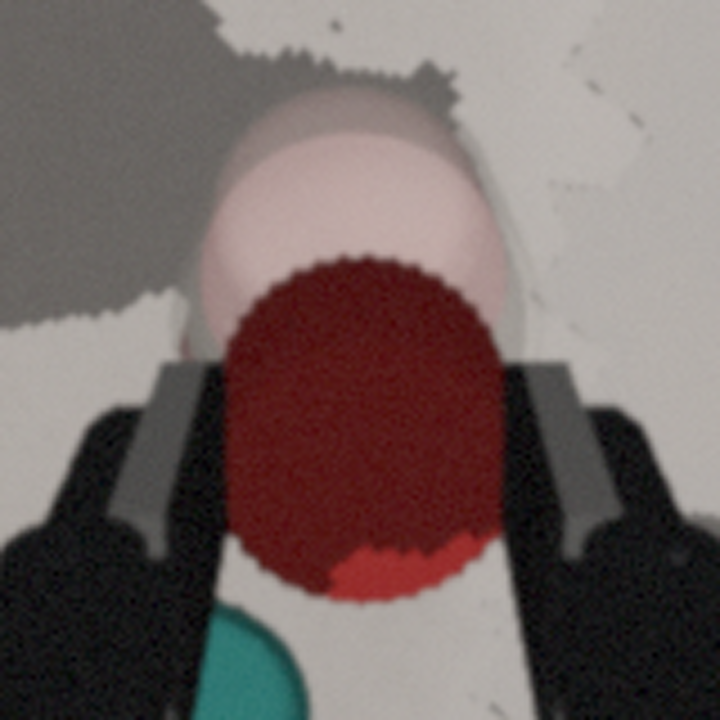

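```bash
python3 -m handwheel '[{"jaw":60,"delta_pos":[0,0,0.04],"turn":0},{"jaw":60,"delta_pos":[0,0,0.08],"turn":0},{"jaw":60,"delta_pos":[0,0,0.12],"turn":0},{"jaw":60,"delta_pos":[0,0,0.16],"turn":0},{"jaw":60,"delta_pos":[0,0,0.2],"turn":0},{"jaw":60,"delta_pos":[0,0,0.22],"turn":0},{"jaw":60,"delta_pos":[0,0,0.23],"turn":0},{"jaw":60,"delta_pos":[0,0,0.23],"turn":0},{"jaw":60,"delta_pos":[0,0,0.23],"turn":0}]' 80
python3 -m handwheel '[{"jaw":52,"delta_pos":[0,0,0.003],"turn":0},{"jaw":50,"delta_pos":[0,0,0.006],"turn":0},{"jaw":50,"delta_pos":[0,0,0.008],"turn":0},{"jaw":50,"delta_pos":[0,0,0.008],"turn":0}]'
python3 d.py
python3 - <<'E'
from h import *
cv2.imwrite("pics/w10.png",camera("wrist")[:,:,::-1]); crop("w10",200,170,160,160,4.5,"w10c")
E
```

```text
clock: 10.13
position: [0.4742, -0.0493, 0.0759]
ee_rot: [0.902, 0.431, -0.001, 0.0]
ft_force: [0.9, -0.6, 0.6]
grip_width: 0.705
clock: 10.47
position: [0.4755, -0.0478, 0.0688]
ee_rot: [0.902, 0.432, 0.0, -0.0]
ft_force: [0.3, 0.1, -0.7]
grip_width: 0.581
t 10.47 pos [ 0.4755 -0.0478  0.0688] yaw_y -38.82 F [ 0.33  0.09 -0.65] grip 0.581 zaxis [ 0.001  0.001 -1.   ]
```

View pics/w10c.png

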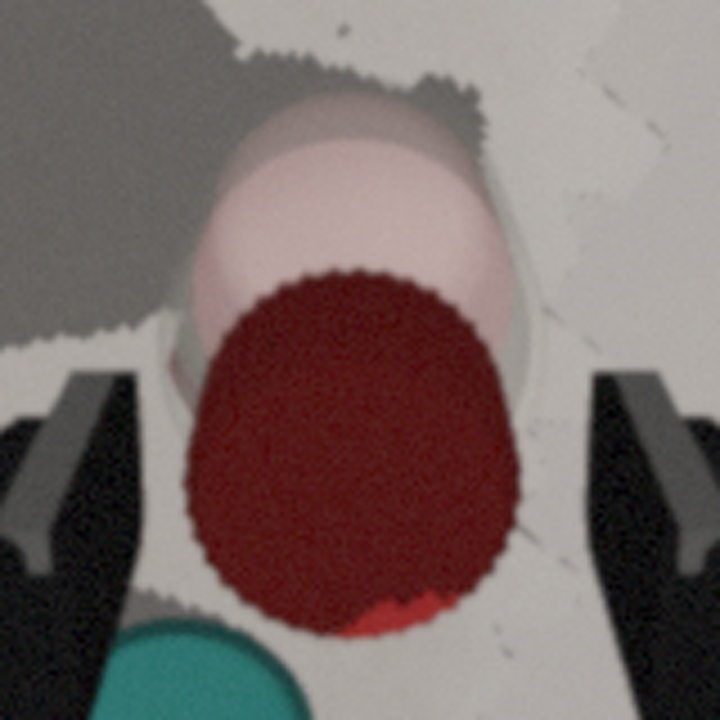

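```bash
python3 -m handwheel '[{"jaw":45,"delta_pos":[0,0,0],"turn":0},{"jaw":40,"delta_pos":[0,0,0],"turn":0},{"jaw":35,"delta_pos":[0,0,0],"turn":0},{"jaw":30,"delta_pos":[0,0,0],"turn":0},{"jaw":20,"delta_pos":[0,0,0],"turn":0},{"jaw":20,"delta_pos":[0,0,0],"turn":0},{"jaw":20,"delta_pos":[0,0,0],"turn":0},{"jaw":20,"delta_pos":[0,0,0],"turn":0}]' 80
python3 d.py
python3 - <<'E'
from h import *
cv2.imwrite("pics/w11.png",camera("wrist")[:,:,::-1]); crop("w11",200,170,160,160,4.5,"w11c")
E
```

```text
clock: 11.18
position: [0.476, -0.0482, 0.0694]
ee_rot: [0.902, 0.432, 0.0, -0.0]
ft_force: [-2.3, 0.4, 9.8]
grip_width: 0.389
t 11.18 pos [ 0.476  -0.0482  0.0694] yaw_y -38.85 F [-2.28  0.43  9.77] grip 0.389 zaxis [ 0.001  0.001 -1.   ]
```

View pics/w11c.png

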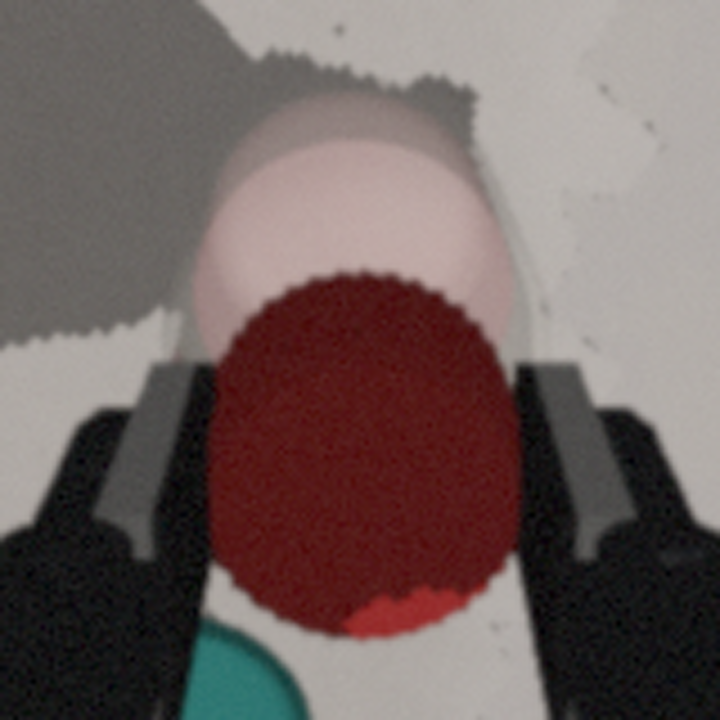

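```bash
python3 -m handwheel '[{"jaw":20,"delta_pos":[0,0,-0.003],"turn":0},{"jaw":20,"delta_pos":[0,0,-0.008],"turn":0},{"jaw":20,"delta_pos":[0,0,-0.015],"turn":0},{"jaw":20,"delta_pos":[0,0,-0.022],"turn":0},{"jaw":20,"delta_pos":[0,0,-0.03],"turn":0},{"jaw":20,"delta_pos":[0,0,-0.03],"turn":0}]'
python3 d.py
python3 - <<'E'
from h import *
cv2.imwrite("pics/w12.png",camera("wrist")[:,:,::-1]); crop("w12",200,170,160,160,4.5,"w12c")
E
```

```text
clock: 11.73
position: [0.4763, -0.0482, 0.1002]
ee_rot: [0.902, 0.432, 0.001, 0.0]
ft_force: [1.3, -0.7, -2.9]
grip_width: 0.394
t 11.73 pos [ 0.4763 -0.0482  0.1002] yaw_y -38.85 F [ 1.31 -0.75 -2.87] grip 0.394 zaxis [ 0.002  0.001 -1.   ]
```

View pics/w12c.png

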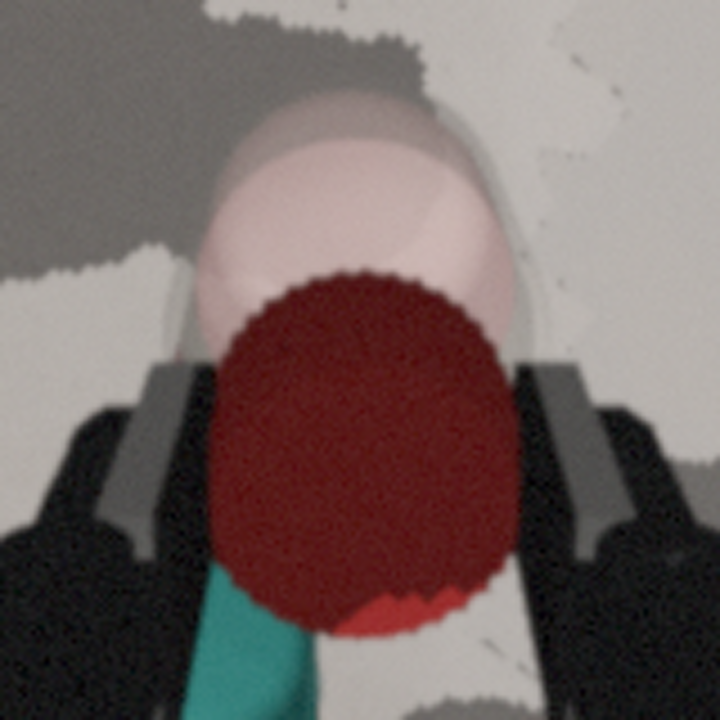

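```bash
python3 - <<'E'
from h import *
p=get_obs()["position"]
print("axis at captop px",proj("wrist",p+[0,0,.0336]))
for z in (.086,): print("rack top-cam",unproj("top",(190+463/4,160+280/4),z))
E
python3 -m handwheel '[{"jaw":20,"delta_pos":[0,0,-0.01],"turn":0},{"jaw":20,"delta_pos":[0,0,-0.03],"turn":0},{"jaw":20,"delta_pos":[0,0,-0.06],"turn":0},{"jaw":20,"delta_pos":[0,0,-0.09],"turn":0},{"jaw":20,"delta_pos":[0,0,-0.12],"turn":0},{"jaw":20,"delta_pos":[0,0,-0.15],"turn":0},{"jaw":20,"delta_pos":[0,0,-0.18],"turn":0},{"jaw":20,"delta_pos":[0,0,-0.2],"turn":0},{"jaw":20,"delta_pos":[0,0,-0.21],"turn":0},{"jaw":20,"delta_pos":[0,0,-0.21],"turn":0}]'
python3 d.py '[[0.50,-0.16,0.31],[0.537,-0.267,0.31]]'
python3 - <<'E'
from h import *
cv2.imwrite("pics/w13.png",camera("wrist")[:,:,::-1]);
c=calibration("wrist");np.savez("w13.npz",**c)
E
```

```text
axis at captop px [[282.37364159 277.89363183]]
rack top-cam [ 0.53182217 -0.2724498   0.086     ]
clock: 12.62
position: [0.4762, -0.0482, 0.3099]
ee_rot: [0.902, 0.432, 0.001, -0.0]
ft_force: [0.1, -0.1, -2.9]
grip_width: 0.39
t 12.62 pos [ 0.4762 -0.0482  0.3099] yaw_y -38.84 F [ 0.15 -0.14 -2.89] grip 0.39 zaxis [ 0.002  0.001 -1.   ]
[0.5, -0.16, 0.31] -> [-0.0722, 0.0887, -0.0002] None
[0.537, -0.267, 0.31] -> [-0.1323, 0.1846, -0.0003] None
```

View pics/w13.png

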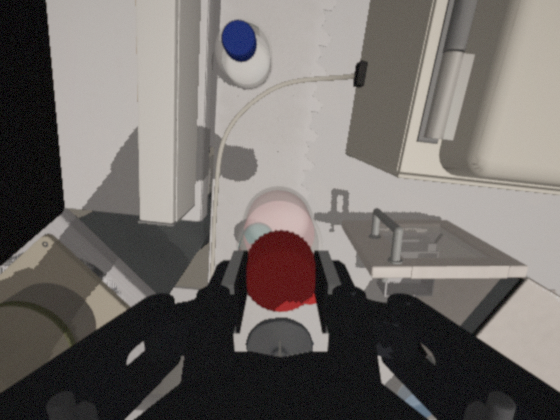

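```bash
python3 d.py '[[0.536,-0.2665,0.31,-39],[0.536,-0.2665,0.17,-39]]'; python3 -m handwheel '[{"jaw":20,"delta_pos":[-0.012,0.017,0],"turn":0},{"jaw":20,"delta_pos":[-0.03,0.042,0],"turn":0},{"jaw":20,"delta_pos":[-0.05,0.07,0],"turn":0},{"jaw":20,"delta_pos":[-0.07,0.098,0],"turn":0},{"jaw":20,"delta_pos":[-0.09,0.126,0],"turn":0},{"jaw":20,"delta_pos":[-0.11,0.154,0],"turn":0},{"jaw":20,"delta_pos":[-0.125,0.174,0],"turn":0},{"jaw":20,"delta_pos":[-0.131,0.1835,0],"turn":0},{"jaw":20,"delta_pos":[-0.131,0.1835,0],"turn":0},{"jaw":20,"delta_pos":[-0.131,0.1835,0],"turn":0}]'
python3 d.py '[[0.536,-0.2665,0.31,-39],[0.536,-0.2665,0.17,-39]]'
python3 - <<'E'
from h import *
cv2.imwrite("pics/w14.png",camera("wrist")[:,:,::-1]);
c=calibration("wrist");np.savez("w14.npz",**c)
E
```

```text
t 12.67 pos [ 0.4756 -0.0482  0.3083] yaw_y -38.84 F [-0.28  0.3  -3.74] grip 0.383 zaxis [ 0.  0. -1.]
[0.536, -0.2665, 0.31, -39] -> [-0.1321, 0.184, -0.0018] 0.0009
[0.536, -0.2665, 0.17, -39] -> [-0.1322, 0.184, 0.1382] 0.0009
clock: 13.5
position: [0.5341, -0.2697, 0.3058]
ee_rot: [0.904, 0.428, -0.002, -0.0]
ft_force: [-0.2, 0.1, -2.4]
grip_width: 0.392
t 13.5 pos [ 0.5341 -0.2697  0.3058] yaw_y -39.26 F [-0.15  0.08 -2.36] grip 0.392 zaxis [-0.005 -0.002 -1.   ]
[0.536, -0.2665, 0.31, -39] -> [0.0036, -0.0006, -0.0042] -0.0015
[0.536, -0.2665, 0.17, -39] -> [0.0042, -0.0003, 0.1358] -0.0015
```

View pics/w14.png

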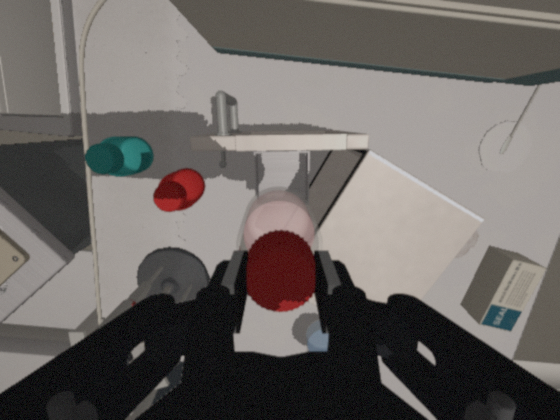

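Run:
```python
from h import *
cv2.imwrite("pics/w15.png",camera("wrist")[:,:,::-1]);o=get_obs();print(o["position"])
a=np.radians(-39.0); Y=np.array([np.cos(a),np.sin(a),0]); X=np.array([np.sin(a),-np.cos(a),0])
Rk=np.array([.536,-.2665,.05])
im=cv2.imread("pics/w15.png"); im=cv2.resize(im[120:270,180:380],None,fx=4,fy=4,interpolation=cv2.INTER_CUBIC)
def pt(x,y,z): 
    u=proj("wrist",Rk+x*X+y*Y+[0,0,z-.05])[0]; return u,tuple(((u-(180,120))*4).astype(int))
ps=[pt(x,y,.086) for x,y in ((-.033,-.033),(-.033,.033),(.033,.033),(.033,-.033))]
print([p[0].round(1) for p in ps])
dd=[pt(-.044,.083,.178),pt(-.044,-.087,.178),pt(-.058,.083,.178),pt(-.058,-.087,.178)]
print([p[1] for p in dd])
cv2.imwrite("pics/w15a.png",im)
for i in range(4): cv2.line(im,ps[i][1],ps[(i+1)%4][1],(0,255,0),1)
cv2.line(im,dd[0][1],dd[1][1],(255,0,0),1);cv2.line(im,dd[2][1],dd[3][1],(255,0,0),1)
cv2.imwrite("pics/w15b.png",im)
```

```text
[ 0.53528997 -0.26587729  0.3068227 ]
[array([256. , 154.9]), array([308.7, 154.9]), array([307.4, 205.8]), array([257.2, 205.7])]
[(np.int64(759), np.int64(131)), (np.int64(45), np.int64(131)), (np.int64(764), np.int64(71)), (np.int64(40), np.int64(70))]
```

View pics/w15b.png

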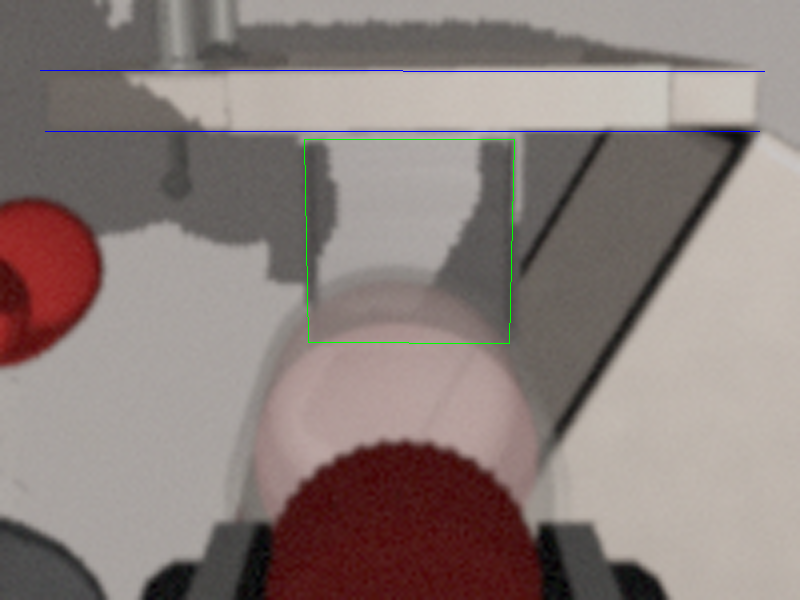

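View pics/w15a.png

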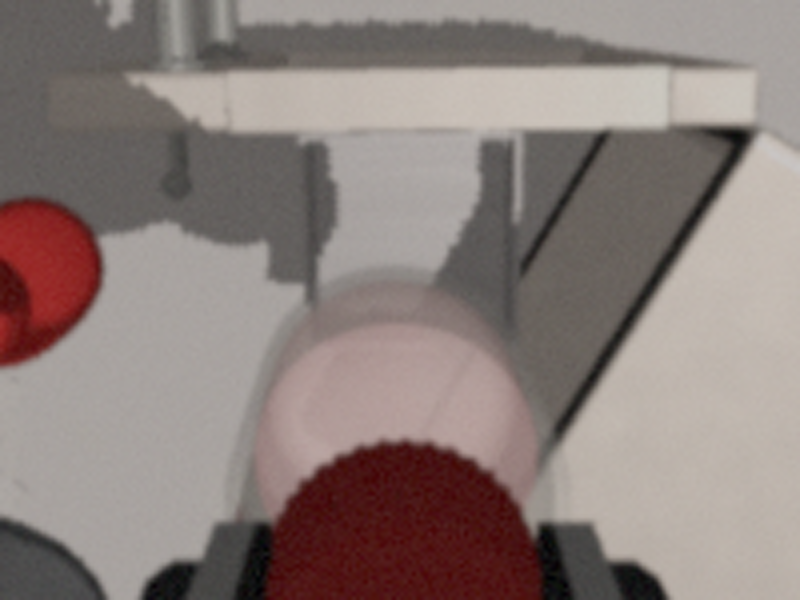

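```bash
python3 d.py '[[0.536,-0.2665,0.17,-39]]'; python3 -m handwheel '[{"jaw":20,"delta_pos":[0,0.001,0.01],"turn":0},{"jaw":20,"delta_pos":[0,0.001,0.03],"turn":0},{"jaw":20,"delta_pos":[0,0.001,0.05],"turn":0},{"jaw":20,"delta_pos":[0,0.001,0.07],"turn":0},{"jaw":20,"delta_pos":[0,0.001,0.09],"turn":0},{"jaw":20,"delta_pos":[0,0.001,0.11],"turn":0},{"jaw":20,"delta_pos":[0,0.001,0.125],"turn":0},{"jaw":20,"delta_pos":[0,0.001,0.135],"turn":0},{"jaw":20,"delta_pos":[0,0.001,0.135],"turn":0},{"jaw":20,"delta_pos":[0,0.001,0.135],"turn":0}]'
python3 d.py '[[0.536,-0.2665,0.12,-39]]'
python3 - <<'E'
from h import *
for n in("wrist","scene","top"): cv2.imwrite(f"pics/{n}16.png",camera(n)[:,:,::-1])
crop("wrist16",180,120,200,170,4,"w16c");crop("scene16",220,130,100,75,8,"s16c");crop("top16",250,190,100,75,8,"t16c")
E
```

```text
t 13.6 pos [ 0.5353 -0.2659  0.3068] yaw_y -38.99 F [ 0.6   0.34 -2.83] grip 0.393 zaxis [-0.003 -0.    -1.   ]
[0.536, -0.2665, 0.17, -39] -> [0.0002, 0.0012, 0.1368] 0.0001
clock: 14.43
position: [0.5371, -0.265, 0.1735]
ee_rot: [0.902, 0.432, -0.0, -0.0]
ft_force: [0.4, -0.6, -1.7]
grip_width: 0.388
t 14.43 pos [ 0.5371 -0.265   0.1735] yaw_y -38.77 F [ 0.38 -0.62 -1.73] grip 0.388 zaxis [-0.  0. -1.]
[0.536, -0.2665, 0.12, -39] -> [-0.0018, 0.0001, 0.0535] 0.0013
```

View pics/w16c.png

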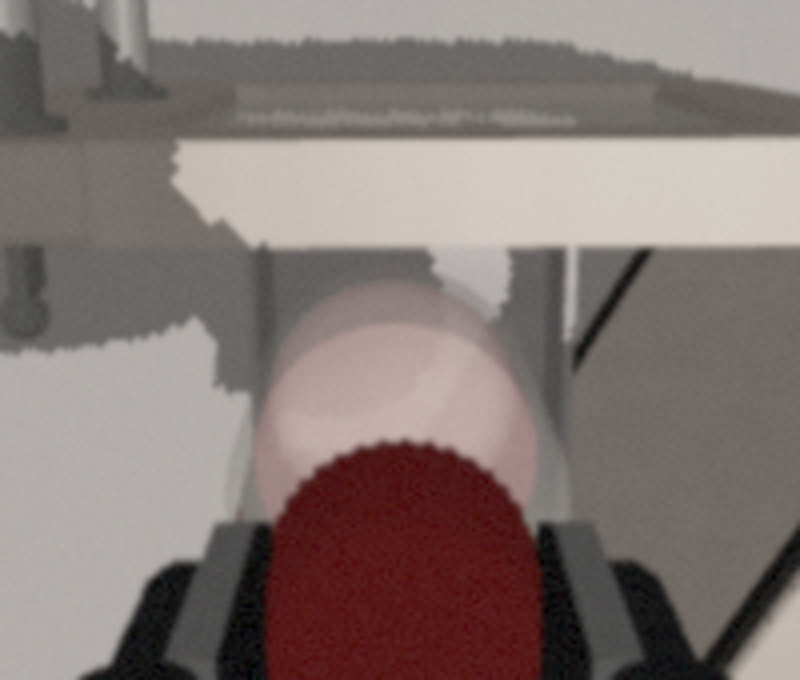

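View pics/s16c.png

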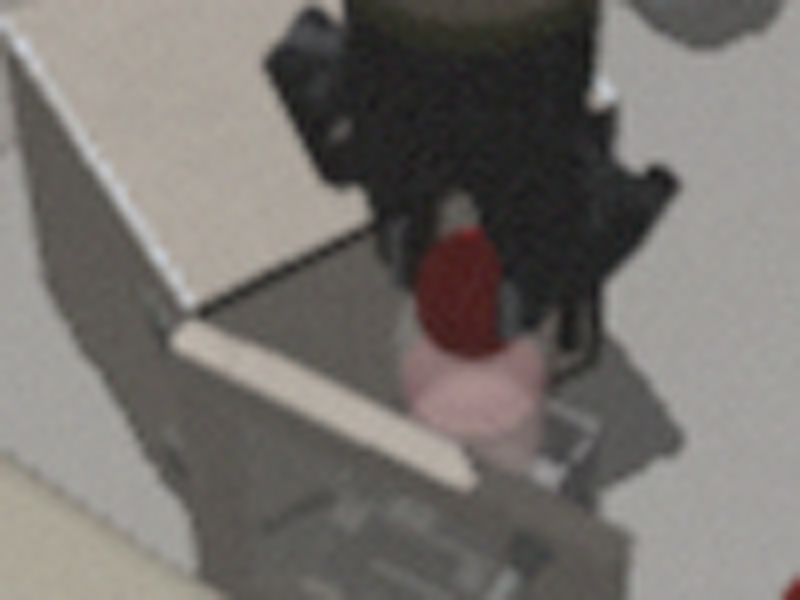

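View pics/t16c.png

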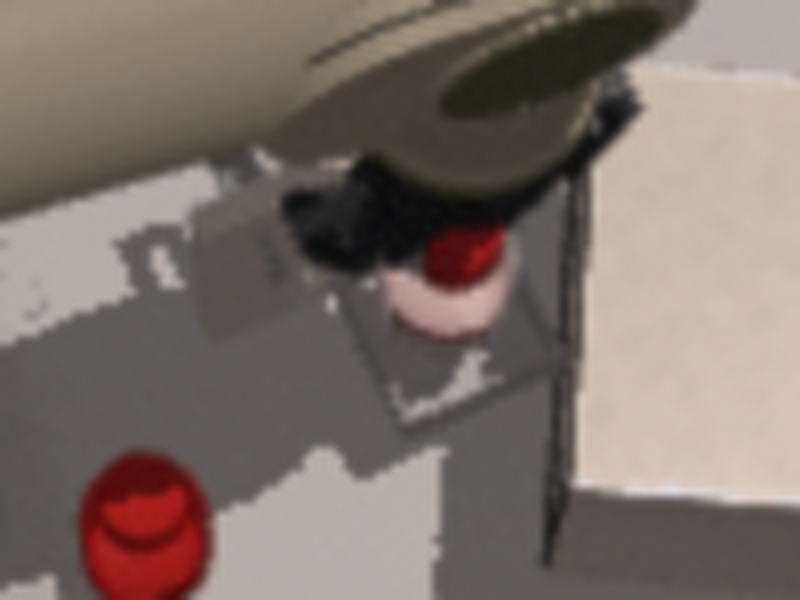

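```bash
python3 d.py '[[0.5362,-0.2667,0.122,-39]]'; python3 -m handwheel '[{"jaw":20,"delta_pos":[-0.001,0,0.008],"turn":0},{"jaw":20,"delta_pos":[-0.001,0,0.016],"turn":0},{"jaw":20,"delta_pos":[-0.001,0,0.024],"turn":0},{"jaw":20,"delta_pos":[-0.001,0,0.032],"turn":0},{"jaw":20,"delta_pos":[-0.001,0,0.04],"turn":0},{"jaw":20,"delta_pos":[-0.001,0,0.046],"turn":0},{"jaw":20,"delta_pos":[-0.001,0,0.049],"turn":0},{"jaw":20,"delta_pos":[-0.001,0,0.049],"turn":0}]'
python3 d.py '[[0.5362,-0.2667,0.1195,-39]]'
```

```text
t 14.58 pos [ 0.5375 -0.2661  0.1747] yaw_y -38.83 F [ 0.49  0.5  -2.49] grip 0.39 zaxis [ 0.002 -0.    -1.   ]
[0.5362, -0.2667, 0.122, -39] -> [-0.0013, -0.0007, 0.0527] 0.001
clock: 15.25
position: [0.5359, -0.2666, 0.1238]
ee_rot: [0.902, 0.432, -0.0, -0.0]
ft_force: [-0.6, -0.4, -2.4]
grip_width: 0.385
t 15.25 pos [ 0.5359 -0.2666  0.1238] yaw_y -38.85 F [-0.65 -0.36 -2.35] grip 0.385 zaxis [-0.001  0.    -1.   ]
[0.5362, -0.2667, 0.1195, -39] -> [0.0001, 0.0003, 0.0043] 0.0008
```

```bash
python3 -m handwheel '[{"jaw":20,"delta_pos":[0,0,0.002],"turn":0},{"jaw":20,"delta_pos":[0,0,0.004],"turn":0},{"jaw":20,"delta_pos":[0,0,0.004],"turn":0}]'
python3 - <<'E'
from h import *
for n in("wrist",): cv2.imwrite(f"pics/{n}17.png",camera(n)[:,:,::-1])
crop("wrist17",180,120,200,170,4,"w17c")
import d; d.deltas([])
E
```

```text
clock: 15.5
position: [0.5364, -0.2667, 0.1205]
ee_rot: [0.902, 0.432, 0.0, -0.0]
ft_force: [0.2, 0.4, -2.7]
grip_width: 0.393
t 15.55 pos [ 0.5364 -0.2667  0.1207] yaw_y -38.84 F [ 0.37 -0.11 -2.66] grip 0.391 zaxis [ 0.  0. -1.]
```

View pics/w17c.png

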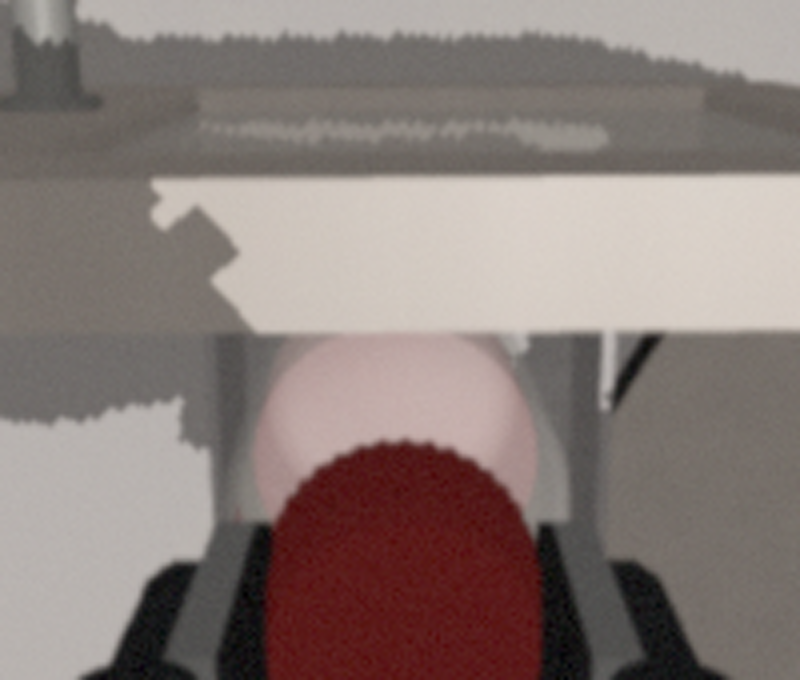

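```bash
python3 -m handwheel '[{"jaw":20,"delta_pos":[0,0,0.001],"turn":0},{"jaw":20,"delta_pos":[0,0,0.0015],"turn":0},{"jaw":20,"delta_pos":[0,0,0.0015],"turn":0}]' | grep -E "pos|ft"
python3 -m handwheel '[{"jaw":20,"delta_pos":[0,0,0.001],"turn":0},{"jaw":20,"delta_pos":[0,0,0.001],"turn":0}]' | grep -E "pos|ft"
```

```text
position: [0.5366, -0.2669, 0.1196]
ft_force: [0.2, 0.3, 0.8]
position: [0.5367, -0.2673, 0.1194]
ft_force: [-2.0, 1.6, 10.7]
```

```bash
python3 -m handwheel '[{"jaw":30,"delta_pos":[0,0,-0.001],"turn":0},{"jaw":34,"delta_pos":[0,0,-0.001],"turn":0},{"jaw":37,"delta_pos":[0,0,-0.001],"turn":0},{"jaw":40,"delta_pos":[0,0,-0.001],"turn":0},{"jaw":44,"delta_pos":[0,0,-0.001],"turn":0},{"jaw":48,"delta_pos":[0,0,-0.001],"turn":0},{"jaw":50,"delta_pos":[0,0,-0.001],"turn":0},{"jaw":50,"delta_pos":[0,0,-0.001],"turn":0}]'
python3 - <<'E'
from h import *
for n in("wrist",): cv2.imwrite(f"pics/{n}18.png",camera(n)[:,:,::-1])
crop("wrist18",180,120,200,170,4,"w18c")
import d; d.deltas([])
E
```

```text
clock: 16.63
position: [0.5363, -0.2668, 0.1191]
ee_rot: [0.902, 0.432, 0.0, -0.0]
ft_force: [-0.3, -0.8, 0.0]
grip_width: 0.589
t 16.68 pos [ 0.5364 -0.2668  0.1191] yaw_y -38.85 F [-0.51 -1.23 -0.22] grip 0.587 zaxis [ 0.  0. -1.]
```

View pics/w18c.png

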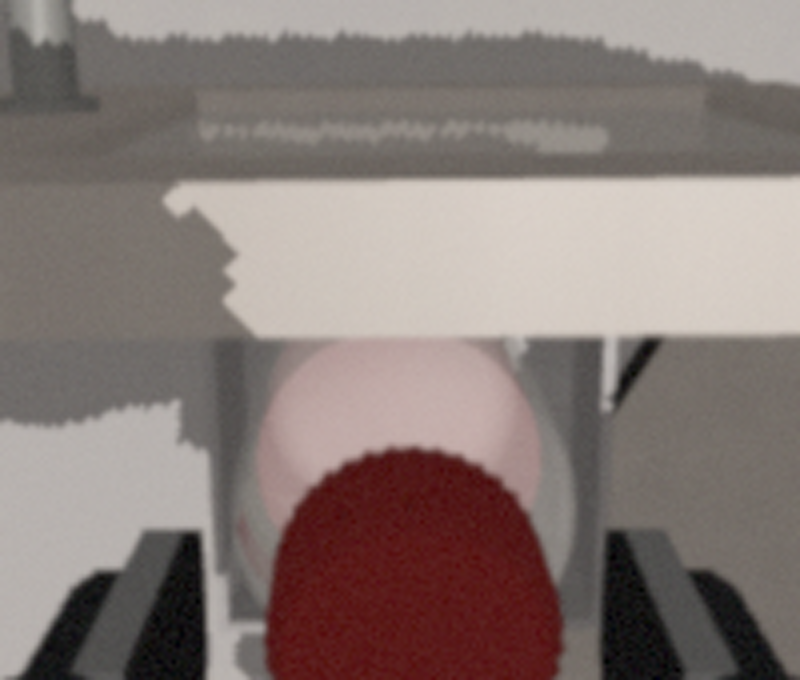

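```bash
python3 -m handwheel '[{"jaw":50,"delta_pos":[0,0,-0.008],"turn":0},{"jaw":50,"delta_pos":[0,0,-0.02],"turn":0},{"jaw":50,"delta_pos":[0,0,-0.04],"turn":0},{"jaw":50,"delta_pos":[0,0,-0.08],"turn":0},{"jaw":50,"delta_pos":[0,0,-0.12],"turn":0},{"jaw":50,"delta_pos":[0,0,-0.16],"turn":0},{"jaw":50,"delta_pos":[0,0,-0.17],"turn":0},{"jaw":50,"delta_pos":[0,0,-0.17],"turn":0}]'
python3 - <<'E'
from h import *
for n in("wrist","scene"): cv2.imwrite(f"pics/{n}19.png",camera(n)[:,:,::-1])
crop("scene19",220,130,100,75,8,"s19c")
print(proj("wrist",[[.551,-.159,.164],[.551,-.159,.09]]))
import d; d.deltas([[0.551,-0.159,0.29,-39],[0.551,-0.159,0.1285,-39]])
E
```

```text
clock: 17.35
position: [0.5373, -0.2681, 0.2937]
ee_rot: [0.902, 0.432, 0.002, 0.002]
ft_force: [-0.7, 0.4, -0.4]
grip_width: 0.59
[[218.70971857  97.8669103 ]
 [231.49067632 103.31129329]]
t 17.45 pos [ 0.5363 -0.2669  0.2896] yaw_y -38.85 F [-0.67  1.05 -0.68] grip 0.586 zaxis [ 0.001  0.    -1.   ]
[0.551, -0.159, 0.29, -39] -> [0.0932, -0.0562, -0.0004] 0.0008
[0.551, -0.159, 0.1285, -39] -> [0.0931, -0.0563, 0.1611] 0.0008
```

View pics/wrist19.png

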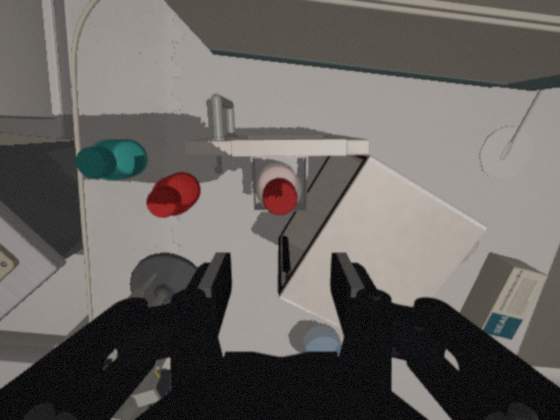

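View pics/s19c.png

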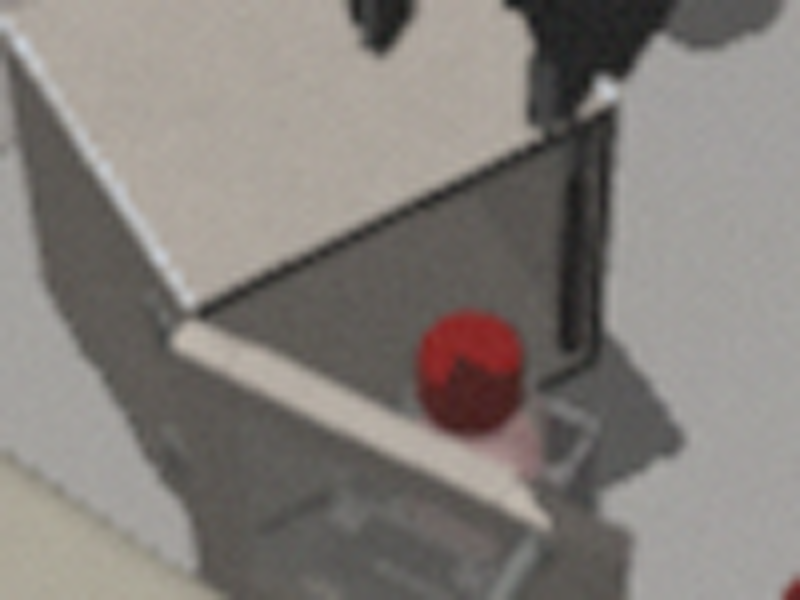

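```bash
python3 -m handwheel '[{"jaw":50,"delta_pos":[0.03,-0.018,0],"turn":0},{"jaw":50,"delta_pos":[0.06,-0.036,0],"turn":0},{"jaw":50,"delta_pos":[0.093,-0.056,0],"turn":0},{"jaw":50,"delta_pos":[0.093,-0.056,0],"turn":0},{"jaw":50,"delta_pos":[0.093,-0.056,0],"turn":0},{"jaw":50,"delta_pos":[0.093,-0.056,0.04],"turn":0},{"jaw":50,"delta_pos":[0.093,-0.056,0.07],"turn":0},{"jaw":50,"delta_pos":[0.093,-0.056,0.07],"turn":0},{"jaw":50,"delta_pos":[0.093,-0.056,0.07],"turn":0}]'
python3 - <<'E'
from h import *
for n in("wrist",): cv2.imwrite(f"pics/{n}20.png",camera(n)[:,:,::-1])
print(proj("wrist",[[.551,-.159,.164],[.551,-.159,.09]]))
import d; d.deltas([[0.551,-0.159,0.1285,-39]])
E
```

```text
clock: 18.2
position: [0.5497, -0.1601, 0.2185]
ee_rot: [0.902, 0.431, -0.001, -0.001]
ft_force: [0.6, -0.7, 0.3]
grip_width: 0.585
[[280.77867917 218.8606253 ]
 [280.72203249 196.43222673]]
t 18.25 pos [ 0.5507 -0.1604  0.22  ] yaw_y -38.95 F [ 0.29 -0.37  1.05] grip 0.583 zaxis [-0.    -0.001 -1.   ]
[0.551, -0.159, 0.1285, -39] -> [0.0013, -0.0007, 0.0915] 0.0003
```

View pics/wrist20.png

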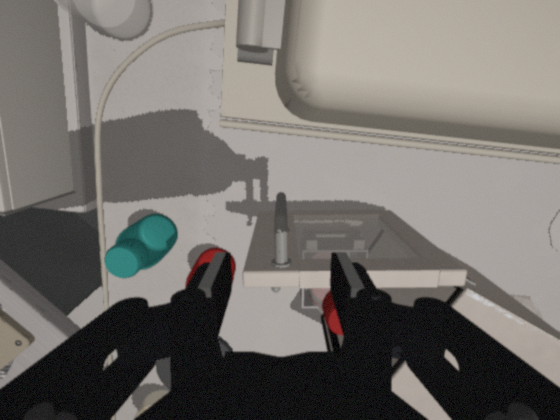

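```bash
python3 -m handwheel '[{"jaw":50,"delta_pos":[0.001,-0.001,0.04],"turn":0},{"jaw":50,"delta_pos":[0.001,-0.001,0.075],"turn":0},{"jaw":50,"delta_pos":[0.001,-0.001,0.091],"turn":0},{"jaw":50,"delta_pos":[0.001,-0.001,0.091],"turn":0},{"jaw":35,"delta_pos":[0.001,-0.001,0.091],"turn":0},{"jaw":25,"delta_pos":[0.001,-0.001,0.091],"turn":0},{"jaw":15,"delta_pos":[0.001,-0.001,0.091],"turn":0},{"jaw":5,"delta_pos":[0.001,-0.001,0.091],"turn":0},{"jaw":0,"delta_pos":[0.001,-0.001,0.091],"turn":0},{"jaw":0,"delta_pos":[0.001,-0.001,0.091],"turn":0}]' 50
python3 d.py
python3 -c "
import numpy as np
for th in np.arange(.05,1.0,.05):
    c,s=np.cos(-th),np.sin(-th); x=-.05*c-.14*s; y=.05*s-.14*c
    print(th.round(2),'%.4f %.4f turn %.4f'%(-(x+.05),y+.14,-th/np.pi))"
```

```text
clock: 19.08
position: [0.5519, -0.1576, 0.1301]
ee_rot: [0.902, 0.432, 0.001, 0.0]
ft_force: [-3.9, 2.8, 9.3]
grip_width: 0.094
t 19.08 pos [ 0.5519 -0.1576  0.1301] yaw_y -38.82 F [-3.9   2.82  9.32] grip 0.094 zaxis [ 0.002  0.001 -1.   ]
0.05 -0.0071 -0.0023 turn -0.0159
0.1 -0.0142 -0.0043 turn -0.0318
0.15 -0.0215 -0.0059 turn -0.0477
0.2 -0.0288 -0.0071 turn -0.0637
0.25 -0.0362 -0.0080 turn -0.0796
0.3 -0.0436 -0.0085 turn -0.0955
0.35 -0.0510 -0.0087 turn -0.1114
0.4 -0.0585 -0.0084 turn -0.1273
0.45 -0.0659 -0.0078 turn -0.1432
0.5 -0.0732 -0.0068 turn -0.1592
0.55 -0.0805 -0.0055 turn -0.1751
0.6 -0.0878 -0.0038 turn -0.1910
0.65 -0.0949 -0.0017 turn -0.2069
0.7 -0.1019 0.0007 turn -0.2228
0.75 -0.1088 0.0035 turn -0.2387
0.8 -0.1156 0.0066 turn -0.2546
0.85 -0.1222 0.0100 turn -0.2706
0.9 -0.1286 0.0138 turn -0.2865
0.95 -0.1348 0.0179 turn -0.3024
```

```bash
python3 -m handwheel '[{"jaw":0,"delta_pos":[-0.0035,-0.001,0],"turn":-0.008},{"jaw":0,"delta_pos":[-0.0107,-0.0033,0],"turn":-0.024},{"jaw":0,"delta_pos":[-0.018,-0.005,0],"turn":-0.04},{"jaw":0,"delta_pos":[-0.0252,-0.0065,0],"turn":-0.056},{"jaw":0,"delta_pos":[-0.0325,-0.0075,0],"turn":-0.0716},{"jaw":0,"delta_pos":[-0.04,-0.0083,0],"turn":-0.0875},{"jaw":0,"delta_pos":[-0.0473,-0.0086,0],"turn":-0.1035},{"jaw":0,"delta_pos":[-0.0548,-0.0085,0],"turn":-0.1194},{"jaw":0,"delta_pos":[-0.0622,-0.008,0],"turn":-0.135},{"jaw":0,"delta_pos":[-0.0659,-0.0078,0],"turn":-0.1432}]'
python3 -m handwheel '[{"jaw":0,"delta_pos":[-0.0035,-0.001,0],"turn":-0.008},{"jaw":0,"delta_pos":[-0.0107,-0.0033,0],"turn":-0.024},{"jaw":0,"delta_pos":[-0.018,-0.005,0],"turn":-0.04},{"jaw":0,"delta_pos":[-0.0252,-0.0065,0],"turn":-0.056},{"jaw":0,"delta_pos":[-0.0325,-0.0075,0],"turn":-0.0716},{"jaw":0,"delta_pos":[-0.04,-0.0083,0],"turn":-0.0875},{"jaw":0,"delta_pos":[-0.0473,-0.0086,0],"turn":-0.1035},{"jaw":0,"delta_pos":[-0.0548,-0.0085,0],"turn":-0.1194},{"jaw":0,"delta_pos":[-0.0585,-0.0084,0],"turn":-0.1273},{"jaw":0,"delta_pos":[-0.0585,-0.0084,0],"turn":-0.1273}]'
python3 - <<'E'
from h import *
for n in("wrist","scene"): cv2.imwrite(f"pics/{n}21.png",camera(n)[:,:,::-1])
crop("scene21",200,110,120,90,6,"s21c")
import d; d.deltas([])
E
```

```text
clock: 19.92
position: [0.5036, -0.2042, 0.1301]
ee_rot: [0.782, 0.623, 0.001, -0.0]
ft_force: [-5.5, 4.8, 13.5]
grip_width: 0.094
clock: 20.75
position: [0.4816, -0.261, 0.1301]
ee_rot: [0.644, 0.765, 0.0, 0.0]
ft_force: [-6.5, 1.0, 13.2]
grip_width: 0.092
t 20.85 pos [ 0.4817 -0.2608  0.1301] yaw_y 9.75 F [-8.51  0.77 12.57] grip 0.092 zaxis [ 0.001 -0.    -1.   ]
```

View pics/s21c.png

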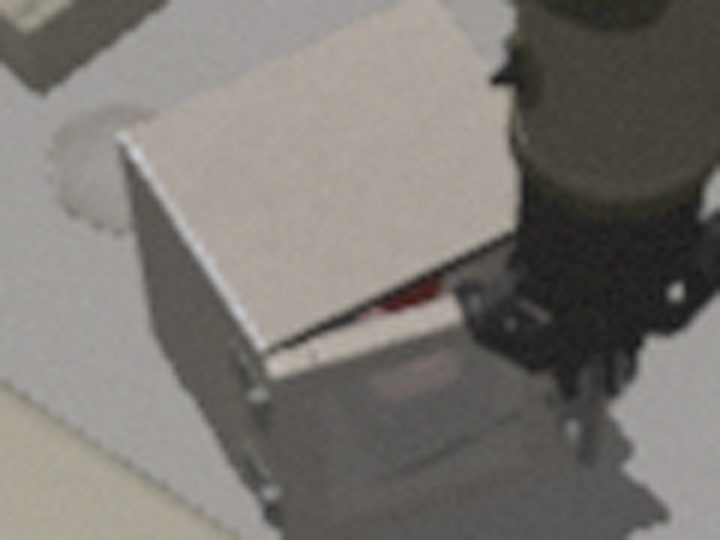

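View pics/wrist21.png

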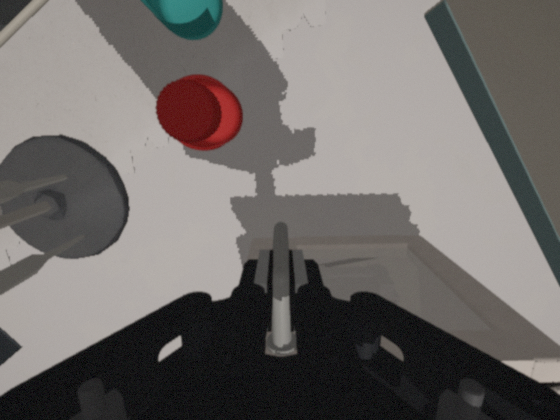

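```bash
python3 -m handwheel '[{"jaw":0,"delta_pos":[-0.0035,-0.001,0],"turn":-0.008},{"jaw":0,"delta_pos":[-0.0071,-0.0023,0],"turn":-0.016},{"jaw":0,"delta_pos":[-0.0107,-0.0033,0],"turn":-0.024},{"jaw":0,"delta_pos":[-0.0142,-0.0043,0],"turn":-0.032},{"jaw":0,"delta_pos":[-0.0142,-0.0043,0],"turn":-0.032},{"jaw":15,"delta_pos":[-0.0142,-0.0043,0],"turn":-0.032},{"jaw":25,"delta_pos":[-0.0142,-0.0043,0],"turn":-0.032},{"jaw":40,"delta_pos":[-0.0142,-0.0043,0],"turn":-0.032},{"jaw":40,"delta_pos":[-0.0142,-0.0043,0],"turn":-0.032},{"jaw":40,"delta_pos":[-0.0142,-0.0043,0],"turn":-0.032}]'
python3 d.py
```

```text
clock: 21.68
position: [0.4804, -0.2739, 0.1282]
ee_rot: [0.604, 0.797, 0.0, 0.0]
ft_force: [0.7, -0.4, -0.6]
grip_width: 0.469
t 21.68 pos [ 0.4804 -0.2739  0.1282] yaw_y 15.62 F [ 0.72 -0.35 -0.57] grip 0.469 zaxis [ 0.  0. -1.]
```

```bash
python3 -m handwheel '[{"jaw":45,"delta_pos":[0.015,0,0],"turn":0},{"jaw":45,"delta_pos":[0.035,0,0],"turn":0},{"jaw":45,"delta_pos":[0.035,0,0],"turn":-0.016},{"jaw":45,"delta_pos":[0.035,0,0],"turn":-0.032},{"jaw":20,"delta_pos":[0.035,0,0],"turn":-0.032},{"jaw":0,"delta_pos":[0.035,0,0],"turn":-0.032},{"jaw":0,"delta_pos":[0.035,0,0],"turn":-0.032},{"jaw":0,"delta_pos":[0.035,0,0],"turn":-0.032},{"jaw":0,"delta_pos":[0.035,0,0],"turn":-0.032},{"jaw":0,"delta_pos":[0.035,0,0],"turn":-0.032}]'
python3 - <<'E'
from h import *
for n in("wrist",): cv2.imwrite(f"pics/{n}22.png",camera(n)[:,:,::-1])
import d; d.deltas([[0.480,-0.2903,.128,21.4],[0.480,-0.2745,.128,21.4]])
E
```

```text
clock: 22.52
position: [0.4708, -0.2405, 0.1281]
ee_rot: [0.564, 0.826, -0.0, -0.0]
ft_force: [0.5, 0.2, -0.4]
grip_width: 0.002
t 22.57 pos [ 0.4708 -0.2404  0.1281] yaw_y 21.34 F [ 0.13 -0.25  0.5 ] grip 0.005 zaxis [-0. -0. -1.]
[0.48, -0.2903, 0.128, 21.4] -> [-0.0498, -0.0096, 0.0001] -0.0004
[0.48, -0.2745, 0.128, 21.4] -> [-0.0351, -0.0038, 0.0001] -0.0004
```

View pics/wrist22.png

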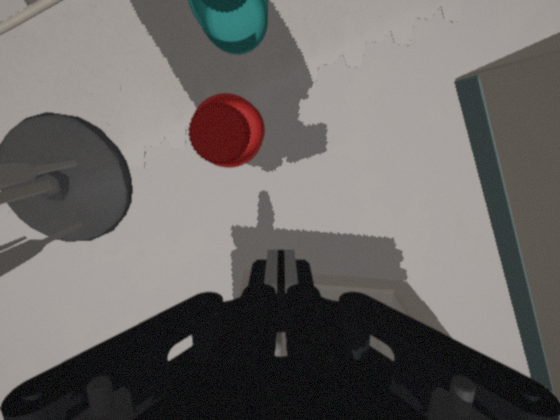

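```bash
python3 -m handwheel '[{"jaw":0,"delta_pos":[-0.005,-0.004,0],"turn":0},{"jaw":0,"delta_pos":[-0.01,-0.008,0],"turn":0},{"jaw":0,"delta_pos":[-0.015,-0.008,0],"turn":0},{"jaw":0,"delta_pos":[-0.017,-0.008,0],"turn":0},{"jaw":0,"delta_pos":[-0.018,-0.008,0],"turn":0},{"jaw":0,"delta_pos":[-0.02,-0.008,0],"turn":0},{"jaw":0,"delta_pos":[-0.021,-0.008,0],"turn":0},{"jaw":0,"delta_pos":[-0.022,-0.008,0],"turn":0},{"jaw":0,"delta_pos":[-0.023,-0.008,0],"turn":0}]'
python3 d.py '[[0.480,-0.2903,0.128]]'
```

```text
clock: 23.32
position: [0.4717, -0.2644, 0.128]
ee_rot: [0.564, 0.826, 0.0, -0.0]
ft_force: [-0.8, 1.3, -0.0]
grip_width: 0.0
t 23.32 pos [ 0.4717 -0.2644  0.128 ] yaw_y 21.38 F [-0.81  1.25 -0.02] grip 0.0 zaxis [-0.001  0.    -1.   ]
[0.48, -0.2903, 0.128] -> [-0.0271, -0.0017, -0.0] None
```

```bash
python3 -m handwheel '[{"jaw":0,"delta_pos":[-0.0005,0,0],"turn":0},{"jaw":0,"delta_pos":[-0.001,0,0],"turn":0},{"jaw":0,"delta_pos":[-0.0015,0,0],"turn":0},{"jaw":0,"delta_pos":[-0.002,0,0],"turn":0},{"jaw":0,"delta_pos":[-0.0025,0,0],"turn":0},{"jaw":0,"delta_pos":[-0.003,0,0],"turn":0},{"jaw":0,"delta_pos":[-0.003,0,0],"turn":0}]' >/dev/null
python3 d.py '[[0.480,-0.2903,0.128]]'
python3 -m handwheel '[{"jaw":0,"delta_pos":[-0.0005,0,0],"turn":0},{"jaw":0,"delta_pos":[-0.001,0,0],"turn":0},{"jaw":0,"delta_pos":[-0.0015,0,0],"turn":0},{"jaw":0,"delta_pos":[-0.002,0,0],"turn":0}]' >/dev/null
python3 d.py '[[0.480,-0.2903,0.128]]'
```

```text
t 23.9 pos [ 0.4724 -0.2669  0.128 ] yaw_y 21.37 F [-3.31  3.01  1.87] grip -0.001 zaxis [-0.001  0.001 -1.   ]
[0.48, -0.2903, 0.128] -> [-0.0245, -0.0015, -0.0] None
t 24.23 pos [ 0.4724 -0.2674  0.1278] yaw_y 21.4 F [-11.03  10.21   8.36] grip -0.0 zaxis [-0.003  0.004 -1.   ]
[0.48, -0.2903, 0.128] -> [-0.0241, -0.0013, -0.0003] None
```

Run:
```python
from h import *
for n in("scene","wrist","top"): cv2.imwrite(f"pics/{n}23.png",camera(n)[:,:,::-1])
crop("scene23",200,110,120,90,6.5,"s23c");crop("top23",290,170,100,75,8,"t23c")
import d; d.deltas([])
```

```text
t 24.38 pos [ 0.4726 -0.2677  0.1277] yaw_y 21.4 F [-7.41  8.67  4.7 ] grip 0.001 zaxis [-0.003  0.003 -1.   ]
```

View pics/s23c.png

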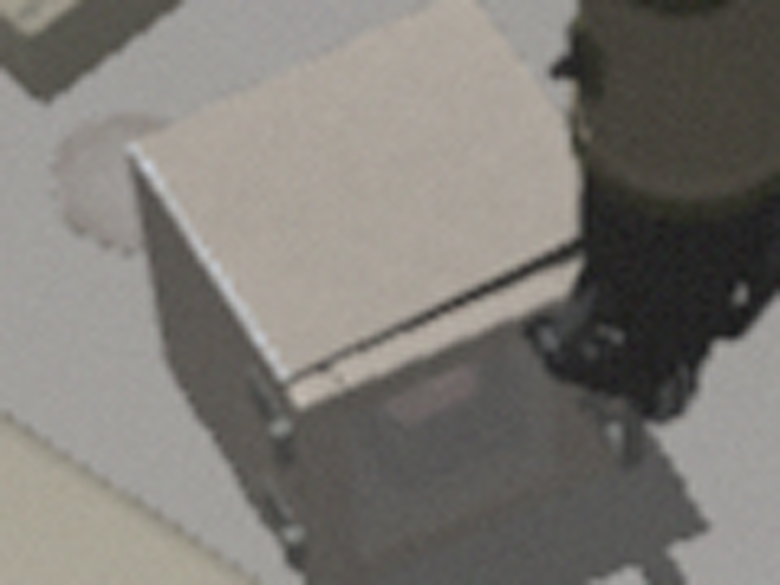

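View pics/wrist23.png

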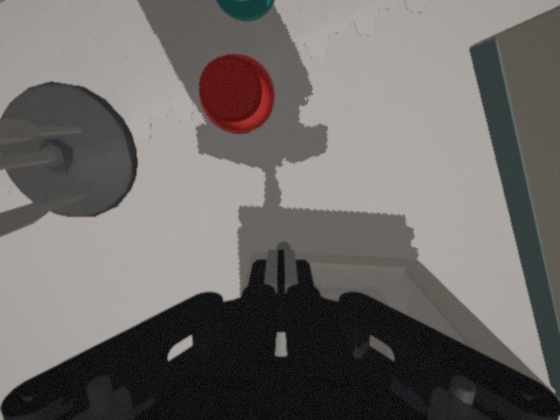

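View pics/t23c.png

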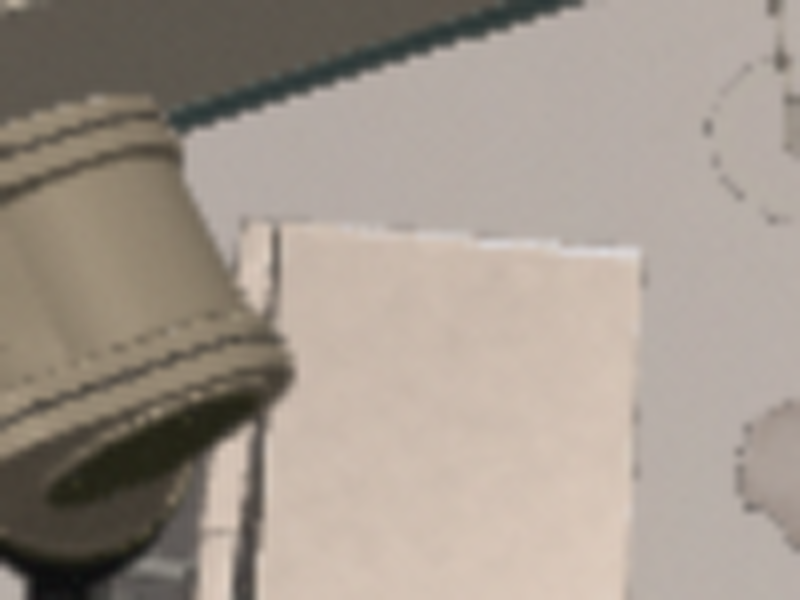

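Run:
```python
from h import *
crop("wrist23",230,220,110,150,5,"w23c"); crop("wrist22",230,220,110,150,5,"w22c")
a=cv2.imread("pics/w22c.png");b=cv2.imread("pics/w23c.png");m=np.hstack([a,b]);cv2.imwrite("pics/w2223.png",cv2.resize(m,(800,545)))
```

```text
(no output)
```

View pics/w2223.png

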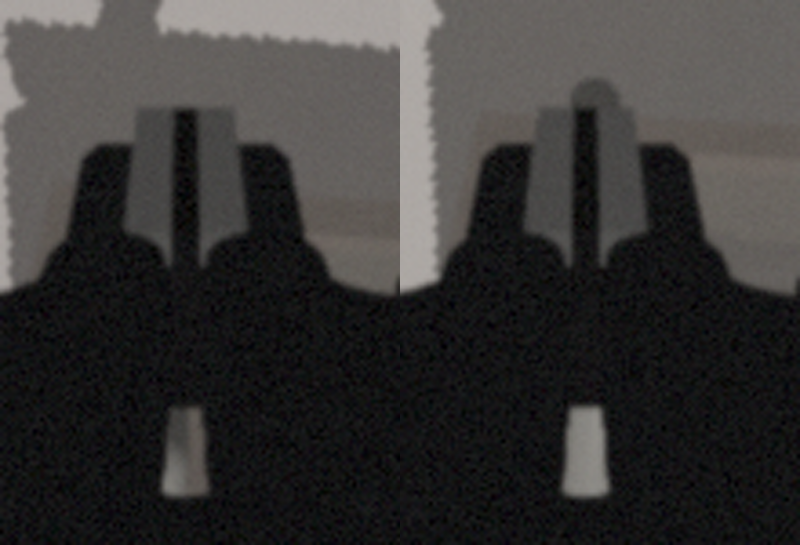

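```bash
for i in 1; do python3 -m handwheel '[{"jaw":0,"delta_pos":[-0.0005,0,0],"turn":0},{"jaw":0,"delta_pos":[-0.001,0,0],"turn":0},{"jaw":0,"delta_pos":[-0.001,0,0],"turn":0}]'|grep -E "pos|ft"; done; python3 d.py '[[0.480,-0.2903,0.128]]'
```

```text
position: [0.4726, -0.2679, 0.1277]
ft_force: [-10.0, 11.7, 8.8]
t 24.63 pos [ 0.4726 -0.2679  0.1277] yaw_y 21.41 F [-10.02  11.71   8.81] grip 0.001 zaxis [-0.004  0.005 -1.   ]
[0.48, -0.2903, 0.128] -> [-0.0235, -0.0013, -0.0005] None
```

```bash
python3 -m handwheel '[{"jaw":0,"delta_pos":[-0.0005,0,0],"turn":0},{"jaw":0,"delta_pos":[-0.001,0,0],"turn":0},{"jaw":0,"delta_pos":[-0.001,0,0],"turn":0}]'|grep -E "pos|ft"; python3 d.py '[[0.480,-0.2903,0.128]]'
```

```text
position: [0.4726, -0.2681, 0.1276]
ft_force: [-12.9, 14.8, 12.9]
t 24.88 pos [ 0.4726 -0.2681  0.1276] yaw_y 21.43 F [-12.94  14.76  12.9 ] grip 0.004 zaxis [-0.005  0.006 -1.   ]
[0.48, -0.2903, 0.128] -> [-0.0233, -0.0012, -0.0006] None
```

Run:
```python
from h import *
for n in("scene","wrist"): cv2.imwrite(f"pics/{n}24.png",camera(n)[:,:,::-1])
crop("wrist24",230,220,110,60,7,"w24c"); crop("wrist4" if 0 else "w4",230,200,110,60,7,"w4c")
a=cv2.imread("pics/w4c.png");b=cv2.imread("pics/w24c.png");cv2.imwrite("pics/w424.png",np.vstack([a[:300],b[:300]]))
p=get_obs()["position"]
X=np.array([-.366,.93,0])
e=unproj("wrist",(283.6,242),.088)-p; print("outer edge rel tool x",e@X, e)
# w4: same relative geometry, TCP z .1285
e=unproj("wrist",(281,221),.088)-p; print("w4 outer edge rel",e@X)
print(proj("wrist",[p+X*0.005+[0,0,.088-p[2]]]))
import d; d.deltas([])
```

```text
outer edge rel tool x -0.009948324255289596 [ 0.0053188  -0.00860392 -0.03962143]
w4 outer edge rel 0.005870319740391076
[[281.09315982 222.18491478]]
t 24.98 pos [ 0.4726 -0.2681  0.1276] yaw_y 21.43 F [-13.58  16.2   11.21] grip -0.002 zaxis [-0.005  0.006 -1.   ]
```

View pics/w424.png

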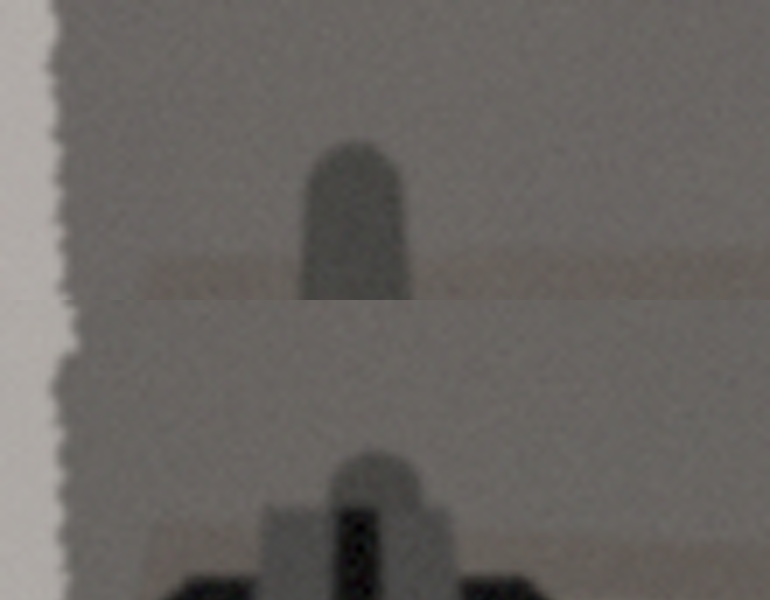

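```bash
python3 -m handwheel '[{"jaw":0,"delta_pos":[-0.0003,0,0],"turn":0},{"jaw":0,"delta_pos":[-0.0005,0,0],"turn":0},{"jaw":0,"delta_pos":[-0.0005,0,0],"turn":0}]'|grep -E "pos|ft"; python3 d.py '[[0.480,-0.2903,0.128]]'
```

```text
position: [0.4726, -0.2682, 0.1276]
ft_force: [-14.2, 17.8, 13.5]
t 25.23 pos [ 0.4726 -0.2682  0.1276] yaw_y 21.44 F [-14.17  17.75  13.54] grip 0.001 zaxis [-0.005  0.007 -1.   ]
[0.48, -0.2903, 0.128] -> [-0.0232, -0.0012, -0.0006] None
```

View pics/scene24.png

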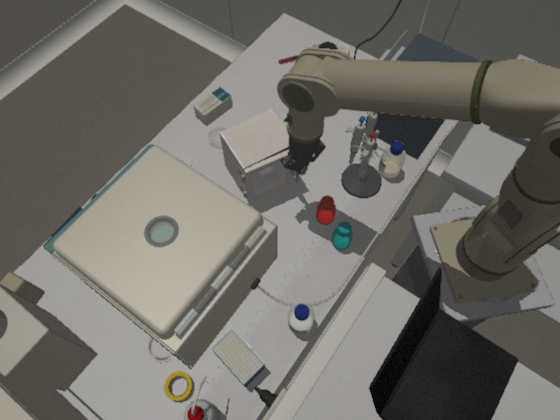

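```bash
python3 -m handwheel '[{"jaw":0,"delta_pos":[0,-0.0005,-0.001],"turn":0},{"jaw":0,"delta_pos":[0,-0.001,-0.002],"turn":0},{"jaw":0,"delta_pos":[0,-0.001,-0.002],"turn":0},{"jaw":0,"delta_pos":[0,-0.001,-0.002],"turn":0}]'|grep -E "pos|ft"; python3 d.py '[[0.480,-0.2903,0.128]]'
```

```text
position: [0.4722, -0.2682, 0.1283]
ft_force: [-5.1, 13.3, -3.9]
t 25.57 pos [ 0.4722 -0.2682  0.1283] yaw_y 21.49 F [-5.1  13.3  -3.88] grip -0.0 zaxis [-0.005  0.006 -1.   ]
[0.48, -0.2903, 0.128] -> [-0.0234, -0.0009, 0.0002] None
```

```bash
python3 -m handwheel '[{"jaw":0,"delta_pos":[-0.0005,0,0],"turn":0},{"jaw":0,"delta_pos":[-0.001,0,0],"turn":0},{"jaw":0,"delta_pos":[-0.001,0,0],"turn":0}]'|grep -E "ft"; python3 d.py '[[0.480,-0.2903,0.128]]'
```

```text
ft_force: [-7.9, 16.1, 0.7]
t 25.82 pos [ 0.4722 -0.2683  0.1283] yaw_y 21.51 F [-7.93 16.14  0.7 ] grip -0.004 zaxis [-0.006  0.008 -1.   ]
[0.48, -0.2903, 0.128] -> [-0.0233, -0.0008, 0.0] None
```

```bash
python3 -m handwheel '[{"jaw":0,"delta_pos":[-0.0003,0,0],"turn":0},{"jaw":0,"delta_pos":[-0.0005,0,0],"turn":0},{"jaw":0,"delta_pos":[-0.0005,0,0],"turn":0}]'|grep -E "ft"; python3 d.py '[[0.480,-0.2903,0.128]]'
```

```text
ft_force: [-9.1, 18.1, 1.4]
t 26.07 pos [ 0.4722 -0.2684  0.1282] yaw_y 21.52 F [-9.13 18.08  1.43] grip 0.004 zaxis [-0.006  0.008 -1.   ]
[0.48, -0.2903, 0.128] -> [-0.0232, -0.0008, 0.0] None
```

Run:
```python
from h import *
cv2.imwrite("pics/top25.png",camera("top")[:,:,::-1]);cv2.imwrite("pics/scene25.png",camera("scene")[:,:,::-1])
crop("top0",310,190,50,70,8,"a");crop("top25",310,190,50,70,8,"b")
cv2.imwrite("pics/ab.png",np.hstack([cv2.imread("pics/a.png"),cv2.imread("pics/b.png")]))
crop("scene0",225,130,75,60,5,"a");crop("scene25",225,130,75,60,5,"b")
cv2.imwrite("pics/ab2.png",np.hstack([cv2.imread("pics/a.png"),cv2.imread("pics/b.png")]))
```

```text
(no output)
```

View pics/ab.png

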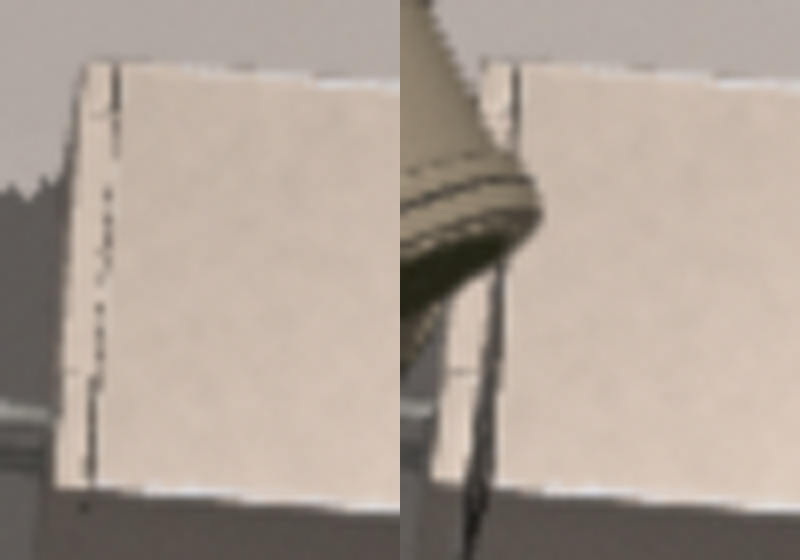

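View pics/ab2.png

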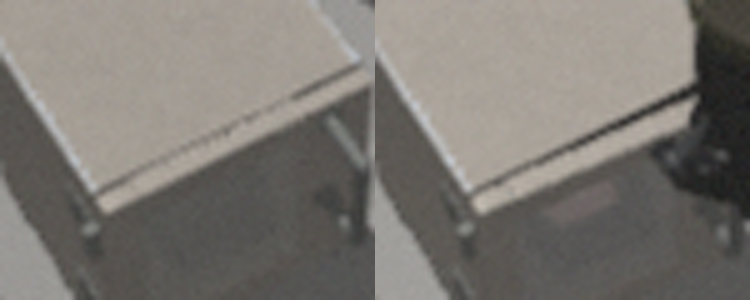

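```bash
python3 -m handwheel '[{"jaw":0,"delta_pos":[-0.0003,0,0],"turn":0},{"jaw":0,"delta_pos":[-0.0005,0,0],"turn":0},{"jaw":0,"delta_pos":[-0.0005,0,0],"turn":0}]'|grep -E "ft"; python3 d.py '[[0.480,-0.2903,0.128]]'
```

```text
ft_force: [-9.2, 14.5, -0.4]
t 26.42 pos [ 0.4722 -0.2693  0.1283] yaw_y 21.5 F [-9.17 14.52 -0.4 ] grip -0.0 zaxis [-0.006  0.008 -1.   ]
[0.48, -0.2903, 0.128] -> [-0.0224, -0.0005, 0.0001] None
```

```bash
python3 -m handwheel '[{"jaw":0,"delta_pos":[-0.0003,0,0],"turn":0},{"jaw":0,"delta_pos":[-0.0005,0,0],"turn":0},{"jaw":0,"delta_pos":[-0.0005,0,0],"turn":0}]'|grep -E "ft"; python3 d.py '[[0.480,-0.2903,0.128]]'
```

```text
ft_force: [-11.1, 15.1, 1.3]
t 26.67 pos [ 0.4722 -0.2701  0.1283] yaw_y 21.47 F [-11.08  15.11   1.25] grip -0.0 zaxis [-0.007  0.008 -1.   ]
[0.48, -0.2903, 0.128] -> [-0.0217, -0.0002, 0.0001] None
```

```bash
python3 -m handwheel '[{"jaw":0,"delta_pos":[-0.0003,-0.0005,0],"turn":0},{"jaw":0,"delta_pos":[-0.0005,-0.0008,0],"turn":0},{"jaw":0,"delta_pos":[-0.0005,-0.0008,0],"turn":0}]'|grep -E "ft"; python3 d.py '[[0.480,-0.2903,0.128]]'
```

```text
ft_force: [-9.1, 17.2, 0.3]
t 26.92 pos [ 0.4722 -0.2703  0.1283] yaw_y 21.52 F [-9.07 17.17  0.33] grip 0.001 zaxis [-0.006  0.008 -1.   ]
[0.48, -0.2903, 0.128] -> [-0.0215, -0.0001, 0.0001] None
```

```bash
python3 -m handwheel '[{"jaw":0,"delta_pos":[-0.0003,0,0],"turn":0},{"jaw":0,"delta_pos":[-0.0005,-0.0002,0],"turn":0},{"jaw":0,"delta_pos":[-0.0005,-0.0002,0],"turn":0}]'|grep -E "ft"; python3 d.py '[[0.480,-0.2903,0.128]]'
```

```text
ft_force: [-9.5, 19.2, 1.1]
t 27.17 pos [ 0.4721 -0.2704  0.1282] yaw_y 21.53 F [-9.55 19.2   1.13] grip 0.003 zaxis [-0.006  0.009 -1.   ]
[0.48, -0.2903, 0.128] -> [-0.0214, 0.0, 0.0] None
```

```bash
python3 -m handwheel '[{"jaw":0,"delta_pos":[0,0,0],"turn":0},{"jaw":0,"delta_pos":[0,0,0],"turn":0},{"jaw":0,"delta_pos":[0,0,0],"turn":0},{"jaw":0,"delta_pos":[0,0,0],"turn":0}]'|grep -E "ft"; python3 d.py '[[0.480,-0.2903,0.128]]'
```

```text
ft_force: [-9.3, 19.0, 1.2]
t 27.5 pos [ 0.4721 -0.2704  0.1282] yaw_y 21.53 F [-9.29 18.95  1.2 ] grip 0.002 zaxis [-0.006  0.009 -1.   ]
[0.48, -0.2903, 0.128] -> [-0.0214, 0.0, 0.0] None
```

```bash
python3 -m handwheel '[{"jaw":0,"delta_pos":[-0.0005,-0.0002,0],"turn":0},{"jaw":0,"delta_pos":[-0.0005,-0.0002,0],"turn":0},{"jaw":0,"delta_pos":[-0.0005,-0.0002,0],"turn":0}]'|grep -E "ft"; python3 d.py '[[0.480,-0.2903,0.128]]'
python3 - <<'E'
from h import *
cv2.imwrite("pics/scene26.png",camera("scene")[:,:,::-1]); crop("scene26",225,130,75,60,10,"s26c")
import d; d.deltas([])
E
```

```text
ft_force: [-7.3, 11.5, -3.0]
t 27.75 pos [ 0.4721 -0.2725  0.1284] yaw_y 21.47 F [-7.34 11.47 -3.04] grip 0.0 zaxis [-0.005  0.006 -1.   ]
[0.48, -0.2903, 0.128] -> [-0.0194, 0.0008, 0.0002] None
t 27.8 pos [ 0.4721 -0.2727  0.1284] yaw_y 21.46 F [-7.07 11.21 -2.59] grip -0.003 zaxis [-0.005  0.006 -1.   ]
```

View pics/s26c.png

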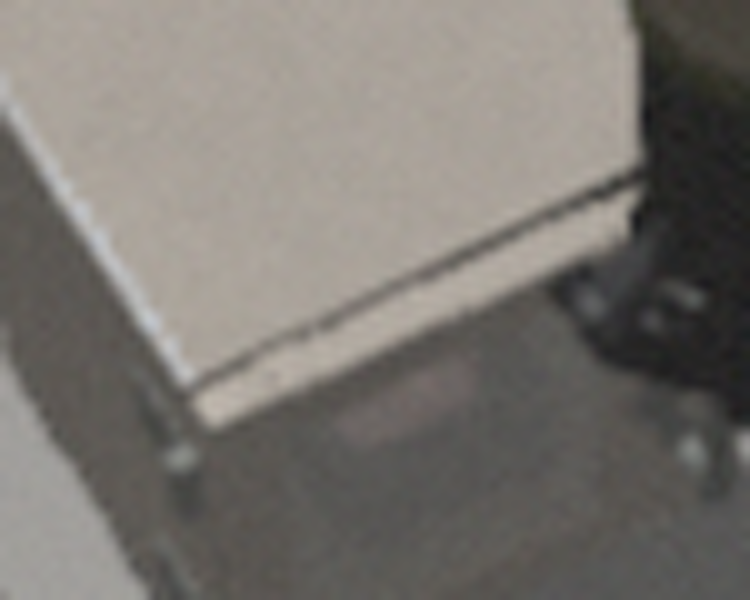

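```bash
python3 -m handwheel '[{"jaw":0,"delta_pos":[-0.0003,-0.0005,0],"turn":0},{"jaw":0,"delta_pos":[-0.0005,-0.0005,0],"turn":0}]'|grep -E "ft"; python3 d.py '[[0.480,-0.2903,0.128]]'
```

```text
ft_force: [-6.6, 13.8, -2.4]
t 27.97 pos [ 0.4721 -0.2731  0.1284] yaw_y 21.47 F [-6.6  13.82 -2.37] grip -0.0 zaxis [-0.005  0.006 -1.   ]
[0.48, -0.2903, 0.128] -> [-0.0189, 0.001, 0.0002] None
```

```bash
python3 -m handwheel '[{"jaw":0,"delta_pos":[-0.0003,-0.0002,0],"turn":0},{"jaw":0,"delta_pos":[-0.0005,-0.0003,0],"turn":0}]'|grep -E "ft"; python3 d.py '[[0.480,-0.2903,0.128]]'
```

```text
ft_force: [-3.4, 3.8, -3.6]
t 28.13 pos [ 0.4721 -0.275   0.1285] yaw_y 21.43 F [-3.42  3.78 -3.55] grip 0.003 zaxis [-0.004  0.004 -1.   ]
[0.48, -0.2903, 0.128] -> [-0.0171, 0.0018, 0.0005] None
```

```bash
python3 -m handwheel '[{"jaw":0,"delta_pos":[0,0,0],"turn":0},{"jaw":0,"delta_pos":[0,0,0],"turn":0},{"jaw":0,"delta_pos":[0,0,0],"turn":0}]'|grep -E "ft"
python3 - <<'E'
from h import *
cv2.imwrite("pics/scene27.png",camera("scene")[:,:,::-1]);cv2.imwrite("pics/top27.png",camera("top")[:,:,::-1]);cv2.imwrite("pics/wrist27.png",camera("wrist")[:,:,::-1])
for n,b in(("scene",(225,130,75,60,5)),("top",(310,190,50,70,8))):
    crop(n+"0",*b,"a");crop(n+"27",*b,"b")
    cv2.imwrite(f"pics/{n}27ab.png",np.hstack([cv2.imread("pics/a.png"),cv2.imread("pics/b.png")]))
crop("wrist27",230,220,110,60,7,"w27c")
import d; d.deltas([[0.480,-0.2903,0.128]])
E
```

```text
ft_force: [-3.1, 4.0, -4.0]
t 28.53 pos [ 0.4729 -0.2765  0.1295] yaw_y 21.38 F [-3.54  4.13 -3.09] grip 0.001 zaxis [-0.002  0.002 -1.   ]
[0.48, -0.2903, 0.128] -> [-0.0154, 0.0016, 0.0014] None
```

View pics/scene27ab.png

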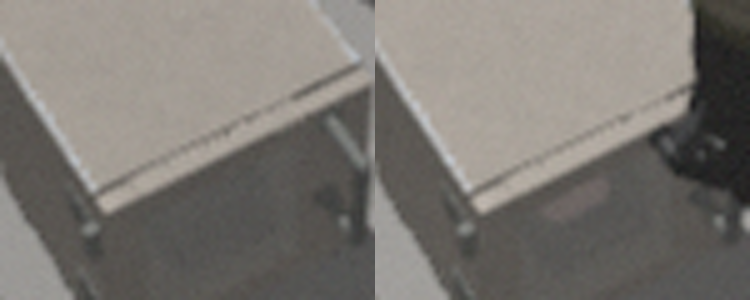

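View pics/top27ab.png

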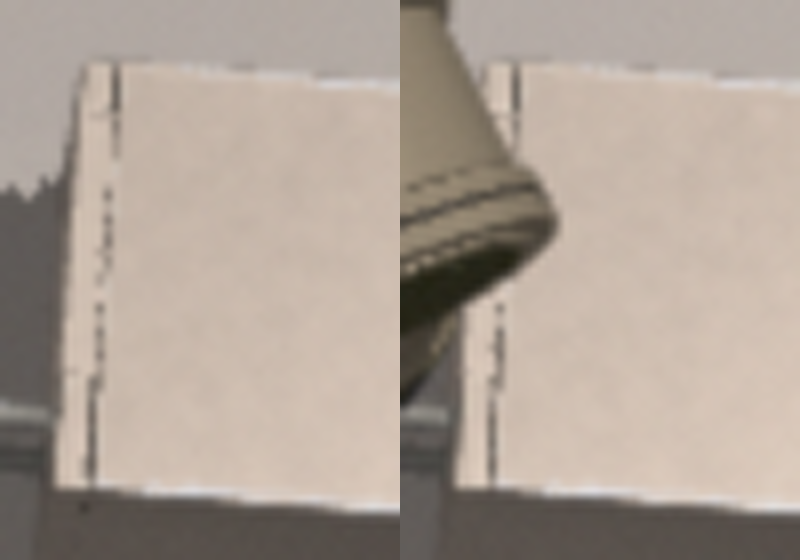

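View pics/w27c.png

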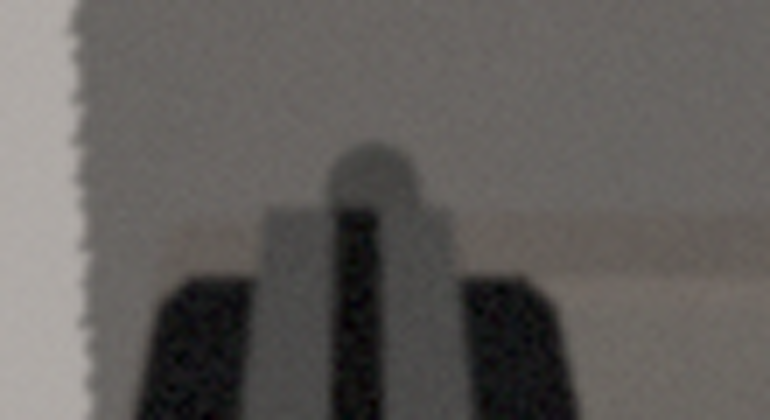

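```bash
python3 -m handwheel '[{"jaw":0,"delta_pos":[0.003,0,0],"turn":0},{"jaw":0,"delta_pos":[0.01,0,0],"turn":0},{"jaw":0,"delta_pos":[0.025,0,0],"turn":0},{"jaw":0,"delta_pos":[0.045,0,0],"turn":0},{"jaw":0,"delta_pos":[0.045,0,-0.04],"turn":0},{"jaw":0,"delta_pos":[0.045,0,-0.08],"turn":0},{"jaw":0,"delta_pos":[0.045,0,-0.12],"turn":0},{"jaw":0,"delta_pos":[0.075,0,-0.13],"turn":0},{"jaw":0,"delta_pos":[0.105,0,-0.13],"turn":0},{"jaw":0,"delta_pos":[0.105,0,-0.13],"turn":0}]'|grep -E "pos|ft"
python3 - <<'E'
from h import *
cv2.imwrite("pics/scene28.png",camera("scene")[:,:,::-1]);cv2.imwrite("pics/top28.png",camera("top")[:,:,::-1]);cv2.imwrite("pics/wrist28.png",camera("wrist")[:,:,::-1])
for n,b in(("scene",(225,130,75,60,5)),("top",(310,190,50,70,8))):
    crop(n+"0",*b,"a");crop(n+"28",*b,"b")
    cv2.imwrite(f"pics/{n}28ab.png",np.hstack([cv2.imread("pics/a.png"),cv2.imread("pics/b.png")]))
import d; d.deltas([])
E
```

```text
position: [0.4354, -0.1756, 0.2615]
ft_force: [-0.6, 0.7, 0.1]
t 29.52 pos [ 0.4356 -0.1796  0.2604] yaw_y 21.41 F [-0.08 -0.15 -0.26] grip 0.001 zaxis [ 0.002  0.001 -1.   ]
```

View pics/scene28ab.png

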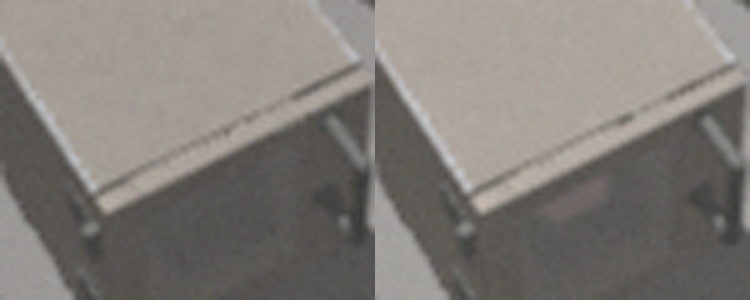

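View pics/top28ab.png

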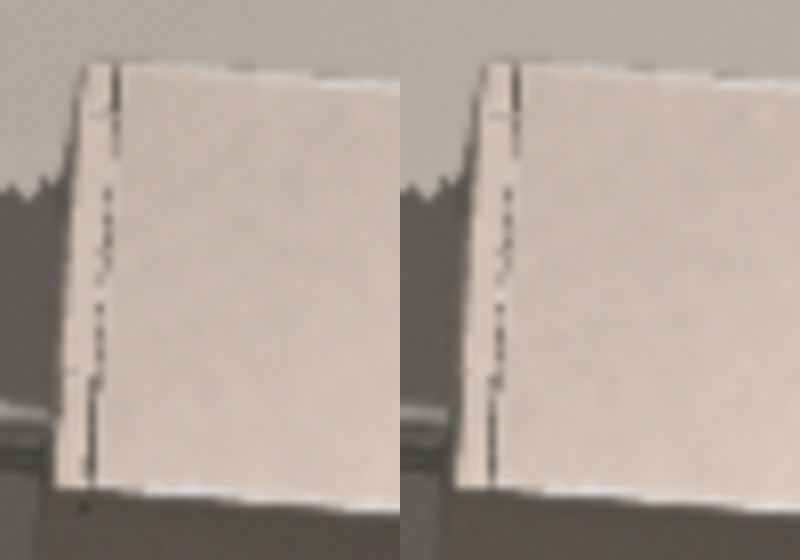

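View pics/wrist28.png

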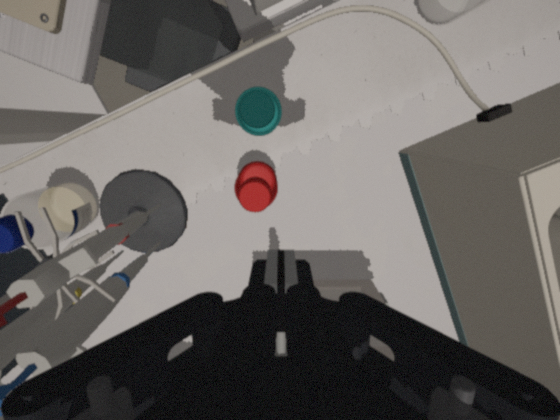

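Run:
```python
from h import *
for n,box in(("scene",(290,145,16,50)),("top",(303,236,18,14)),("scene",(255,150,40,18)),("scene",(230,115,50,25))):
    x,y,w,h=box
    a=cv2.imread(f"pics/{n}0.png",0)[y-3:y+h+3,x-3:x+w+3].astype(np.float32);b=cv2.imread(f"pics/{n}28.png",0)[y-3:y+h+3,x-3:x+w+3].astype(np.float32)
    W=np.eye(2,3,dtype=np.float32)
    try:
        cc,W=cv2.findTransformECC(a,b,W,cv2.MOTION_TRANSLATION,(3,200,1e-6),None,3); print(n,box,"shift",W[:,2].round(3),round(cc,3))
    except Exception as e: print(n,e)
q=np.load("cab.npy")
def cw(q,p):
    c,s=np.cos(q[2]),np.sin(q[2]); return np.array([q[0]+c*p[0]-s*p[1],q[1]+s*p[0]+c*p[1],p[2]])
for n in("scene","top"): print(n,"px per 1mm open",proj(n,cw(q,(-.121,-.055,.15)))-proj(n,cw(q,(-.12,-.055,.15))))
crop("scene28",200,90,200,150,4,"s28c")
```

```text
scene (290, 145, 16, 50) shift [-0.509 -0.113] 0.949
top (303, 236, 18, 14) shift [0.219 0.091] 0.972
scene (255, 150, 40, 18) shift [-0.006 -0.072] 0.992
scene OpenCV(4.12.0) /io/opencv/modules/video/src/ecc.cpp:589: error: (-7:Iterations do not converge) The algorithm stopped before its convergence. The correlation is going to be minimized. Images may be uncorrelated or non-overlapped in function 'findTransformECC'

scene px per 1mm open [[0.19277882 0.26346381]]
top px per 1mm open [[-0.32543684 -0.02622947]]
```

View pics/s28c.png

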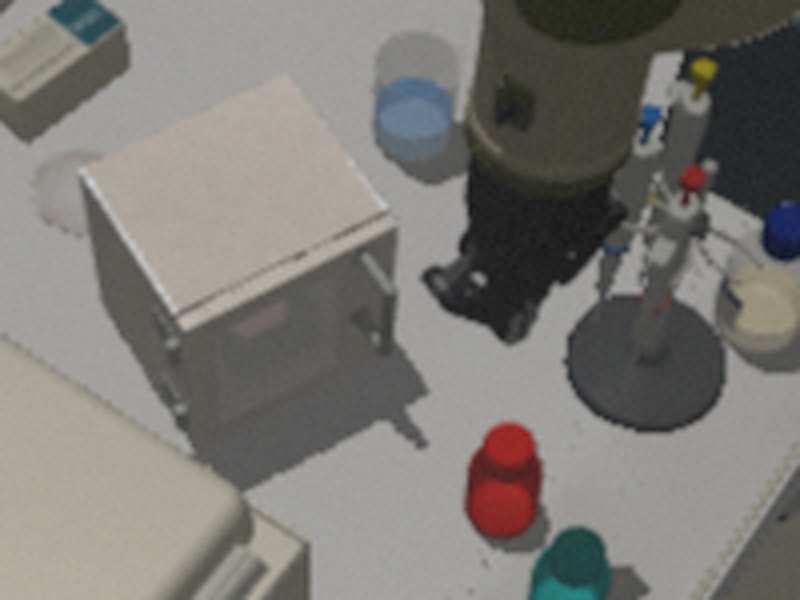

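```bash
python3 -m handwheel '[{"jaw":0,"delta_pos":[0.03,0,-0.02],"turn":0},{"jaw":0,"delta_pos":[0.06,0,-0.02],"turn":0},{"jaw":0,"delta_pos":[0.09,0,-0.02],"turn":0},{"jaw":0,"delta_pos":[0.12,0.02,-0.02],"turn":0},{"jaw":0,"delta_pos":[0.12,0.02,-0.02],"turn":0},{"jaw":0,"delta_pos":[0.12,0.02,-0.02],"turn":0},{"jaw":0,"delta_pos":[0.12,0.02,-0.02],"turn":0}]'|grep -E "pos|ft"
python3 - <<'E'
from h import *
cv2.imwrite("pics/wrist29.png",camera("wrist")[:,:,::-1]); crop("wrist29",180,220,200,150,4,"w29c")
E
```

```text
position: [0.4105, -0.0618, 0.2798]
ft_force: [0.7, 0.1, 0.5]
```

View pics/w29c.png

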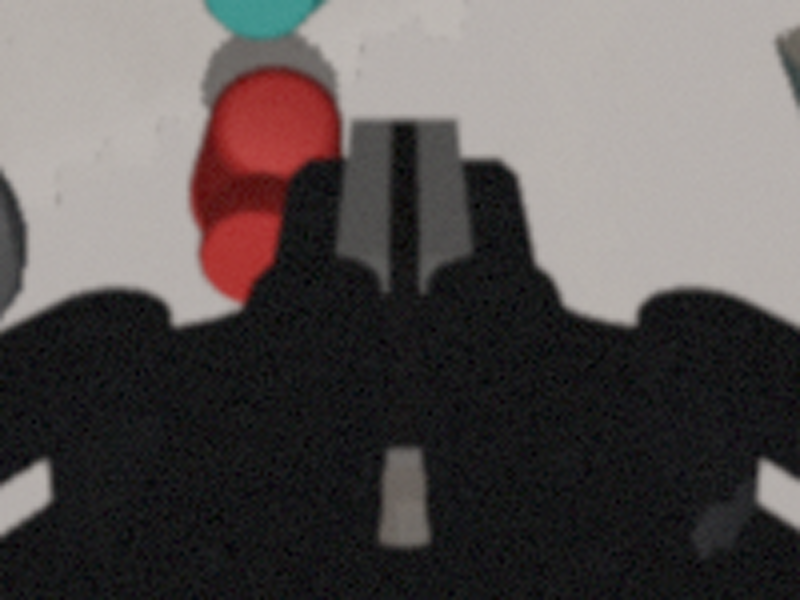

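```bash
python3 -c "
from workcell import *
o=get_obs();print(o['clock'],o['ft_force'].round(2));print(hand_in())"
```

```text
30.15 [0.35 0.46 0.11]
the job is handed in; nothing more can be done
None
```

I opened the cabinet door to about 1.05 rad, stood the small bottle in the door rack, let go of it, and pushed the door shut until the catch snapped. I handed the job in at 30.2 s; no verdict is reported.

**Bottle:** I took the clear one with pale pink contents and a red cap. The first grasp on the cap slipped off and left the bottle standing. A deeper, firmer grip lifted it. After I let go, the wrist and scene pictures showed it upright and roughly centred in the rack.

**Closing:** I held the bar until the door was nearly shut, then pushed it with closed fingers. It moved in jumps, with the measured force peaking at about 22 N. That is a little over the stated 19 N maximum. Some of it was sideways and vertical friction on the bar, and I partly relieved that by shifting the tool. The force then dropped to about 5 N and I backed off, so I saw no sign of pressing hard past home.

**Last checks:**
- **Door:** it matches the start pictures in both fixed cameras. Image matching showed no shift in the opening direction, but its readings scattered by half a pixel (over 1 mm), so it cannot confirm the 1 mm limit on its own.
- **Robot:** clear of everything, with wrist force under 1 N.
- **Beaker:** unmoved in the last scene picture. I did not measure the large bottle or tip box afterwards, but nothing went near them.
- **Bottle after closing:** seen only as a pink patch through the window. My closer wrist look was blocked by the gripper, so its uprightness after closing is inferred from the earlier pictures and the rack's small play.

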